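# Key the sweeper back onto the soil sieve

### The arm

A 6-joint arm with a two-finger parallel gripper is mounted at the origin on the work surface. World frame = base frame: x ahead of the robot, y to its left, z up, the work surface at z = 0. Lengths are in mm, angles in rad, forces in N, time in s.
With the tool pointing down it reaches from about 300 to 750 mm from the base axis. Payload 8.5 kg.
Tool frame: the origin (TCP) lies between the finger pads; the fingertips stand robot.finger_overhang ahead of it and the grasp point (between the pads) lies 2 mm behind it (robot.finger_overhang is the distance from the TCP to the fingertips, in mm); z points along the fingers, y is the line along which they close (so a half turn about z gives the same grasp; the last joint's range is limited). The gripper opens to 85 mm and grips with 20 to 120 N. Pads are 22 mm wide; open, the fingers measure 114 mm over their backs; the gripper's body (76 mm by 85 mm) begins 54 mm behind the grasp point. The pads swing forward as they close: fully open they stand 13 mm farther back than shut.
Start: joints at [-1.476, 0.381, 1.297, -0, 1.464, -0.215], TCP at [167.672, -523.8, 248.322] pointing down, gripper open.
Joint ranges: [-3.11, 3.11], [-0.89, 2.33], [0.22, 2.48], [-1.42, 4.56], [0.17, 2.85], [-2.88, 2.88]. Speed limits (rad/s): [2.39, 2.39, 3.14, 3.14, 3.14, 3.14].

### API

Orientations are given as a rotation vector (axis times angle).
In Python, from plant import robot gives the robot as it stands. The module is installed in compiled form; this text tells all that it offers.
- The arm moves only by the tool play_rows, never from a script. Its argument "rows" is a list of rows, each a list of 2 entries, a list of its own where there are three numbers: the shift along the tool's x, y, z in mm, then the turn, a rotation vector about the tool's x, y, z in degrees. A call has 1 to 8 rows; each row is the pose to reach, as a shift and turn from the pose commanded when the call began, along the tool's axes at that moment; what a row does not reach only later rows make up. A row lasts 1/10 s, in which the tool goes at most 50 mm and 8.59 degrees, less where a joint would pass 70% of its speed; a pose out of reach is approached as far as the arm can. A call with a gripper value outside its range is refused whole. "jaw" is the opening, from -1 (shut) to 1 (fully open), set as the call begins (left out, the last holds). The fingers move at their own pace and stop on an object; the grip force is fixed at half the most. Time passes only in rows, so rows that repeat a pose let the fingers close. It gives the time, the measured TCP pose, the force, the opening and the grip force at its end, in the units of the state.
- robot.sense(): the state, without advancing time (a new reading comes with each control period).
- robot.capture(name): name is "scene" or "top" or "wrist"; returns a dict with "image" (384x512x3 uint8, red, green, blue), "K" (3x3 intrinsics, pixels), "distortion" ([k1, k2, p1, p2, k3] as OpenCV has them; the pictures are not rectified), "rvec" (rotation vector, rad) and "tvec" (3), from world to camera coordinates, as OpenCV has them. Camera axes: x right, y down, z forward; pixel columns grow to the right and rows downward; lengths in mm; the calibration is good to about 2 mm. A picture is of the moment at which its call begins. There is no depth.
- robot.close_job(): hands the job in; it is judged then, once.
The state is a dict: "time": time; "joints": joint angles; "qvel": joint speeds; "joint_torque": joint torques, N m; "position": TCP position; "ee_rot": TCP orientation; "wrist_force": force on the tool from outside, world axes, zero at the start; "torque": the same for the moment, N m; "finger_gap": opening from 0.0 (shut) to 1.0 (fully open); "finger_force": force on a finger pad.
Only numpy, scipy, OpenCV 4.12 (cv2) and the standard library are available. Lean on these libraries where they do the work, as an engineer would, in place of code of your own. Each camera call takes 0.05 s, during which the arm holds its last target. There are 200 camera calls.

### The job

The sweeper of the soil sieve is off for cleaning: stand the loose square key in the slot of the sieve's upright drive shaft, fully down and let go, then slide the sweeper onto the shaft with its keyway over the key until its hub sits fully home on the drive boss, and let go. Feel your way and force nothing: 3 kg of push is the most that the key, the sweeper and the gearbox may ever take, and do not let the sweeper drop down the shaft. Leave the pot in its saucer, the bottle, tamper and rake standing and lying where they are.

Things in the scene. Friction and masses are not known exactly. Their poses are not given: they have to be found in the camera images.
- sieve: Fixed round soil sieve on three legs: steel pan 244 mm across, rim 128 mm above the bench, mesh floor 85 mm above it; a chute 44 mm wide sticks out of the pan at +x, to 157 mm from the axis. In the middle stands the drive: a boss, and the upright shaft out of it. Origin on the bench on the pan's and shaft's common axis, z up, x towards the chute.
- shaft_end (a point): Upper end of the drive shaft, on its axis, 150 mm above the bench; sieve's axes. Shaft 28 mm in diameter, its end square-cut. A slot 9 mm wide, open at this end, runs down its side, floor 9.4 mm from the axis. It faces the chute only roughly: anywhere within 75 degrees either side of the sieve's x. That angle is not measured: look, or feel for it. The gearbox holds the shaft still.
- boss_top (a point): Middle of the flat top of the drive boss (48 mm in diameter), on the shaft's axis, 105 mm above the bench, 45 mm below the shaft's end; sieve's axes. The hub sits on it. The shaft's slot goes on down inside the boss as a closed pocket 9 x 9 mm, 9.4 to 18.4 mm from the axis, 20 mm deep: its bottom, 85 mm above the bench, is where the key's foot stands, 13.9 mm from the axis.
- key: Loose square steel key, 8 x 8 x 60 mm, 30 g, square-cut ends. Origin in the middle of its lower end, z up along it, x and y square to its sides. At first it stands in the pine tool block, its foot 10 mm and its top 70 mm above the bench, the upper 30 mm bare. Fully down in the drive its top is 145 mm above the bench, 5 mm below the shaft's end, so it must be let go above that and drops the rest.
- sweeper: Loose sweeper, about 0.35 kg: aluminium hub 52 mm in diameter, 44 mm long, with three blades out to 105 mm. Origin on the axis at the hub's lower face, z up the axis, x through the keyway and along the first blade, the others at 120 and 240 degrees. Blades lie from 16 mm below to 13 mm above the origin; the hub is bare above. It stands on its blades. Home, its origin is at the boss's top.
- hub_top (a point): Middle of the hub's upper face, 44 mm above the sweeper's origin, 60 mm above the bench at first; sweeper's axes. The bore, 29.4 mm, goes right through (lower edge bevelled 1 mm), and the keyway, 9.2 mm wide and out to 18.8 mm from the axis, runs its whole length on the +x side (its ends are not bevelled). Home, this face is 1 mm below the shaft's end and the blades clear the mesh by 4 mm.
- block_top (a point): Middle of the top, 40 mm above the bench, of the fixed pine tool block, 90 mm along x by 45 mm along y. The key's hole (10 mm square, 30 mm deep, sides along x and y) is 25 mm towards -x of this point; a wooden dibber, 18 mm thick, stands fixed 25 mm towards +x, up to 107 mm above the bench.
- pot: Terracotta pot standing in its saucer, 124 mm across and 104 mm tall together; origin in the middle of the saucer's underside. To be left alone.
- bottle: Green glass bottle with a black cap, 66 mm across, 190 mm tall, standing free; origin in the middle of its underside. To be left alone.
- tamper: Wooden pot tamper standing on its 56 mm disc, handle up, 126 mm tall; origin in the middle of its underside. To be left alone.
- rake: Hand rake with a dark silicone handle, 248 mm long, 76 mm wide, 26 mm high, lying flat; origin on the bench near its middle, x towards its tines. To be left alone.
Things that resemble listed ones, but are neither listed nor needed, are in the scene too. There is more than one size of the sweeper; the job needs the largest.

How it is judged (in metres and radians):
On the way, in this order (a step that is already met when the one before it is completed fails the run):
1. The key stands fully down in the shaft's slot, let go (z of key in the frame of shaft_end below -0.063 m and horizontal distance between key and shaft_end between 0.012 and 0.016 m and angle between key's own z axis and vertical below 0.1 rad and contact force between the fingers and key below 0.2 N and linear speed of key below 0.02 m/s), for 0.2 s.
2. The sweeper's hub is over the key and fully home on the boss (z of key in the frame of shaft_end below -0.063 m and horizontal distance between key and shaft_end between 0.012 and 0.016 m and angle between key's own z axis and vertical below 0.1 rad and z of sweeper in the frame of shaft_end below -0.043 m and horizontal distance between sweeper and shaft_end below 0.002 m and angle between sweeper's own z axis and vertical below 0.04 rad and x of key in the frame of sweeper above 0.011 m and y of key in the frame of sweeper between -0.0025 and 0.0025 m), for 0.2 s.
At the end, for the whole second after the job is handed in: Sweeper and key at rest and let go: the key upright within 2 mm of the bottom of the slot (12 to 16 mm from the shaft's axis), the hub within 2 mm of lying on the boss, within 2 mm of the shaft's axis, tilted by less than 0.04 rad, with the key inside its keyway (all of step 2 and linear speed of each of sweeper, key below 0.01 m/s); the robot touches nothing.
It fails at once if The key is pressed against the sieve with more than 30 N (contact force between key and sieve above 30 N).
It fails at once if The sweeper is pressed against the sieve with more than 30 N (contact force between sweeper and sieve above 30 N).
It fails at once if The sweeper is pressed against the key with more than 30 N (contact force between sweeper and key above 30 N).
It fails at once if The sweeper drops down the shaft (faster than 0.3 m/s while it is on it) (horizontal distance between sweeper and shaft_end below 0.004 m and z of sweeper in the frame of shaft_end below -0.003 m and linear speed of sweeper above 0.3 m/s).
It fails at once if The pot, bottle, tamper or rake is moved by more than 20 mm (distance of any of pot, bottle, tamper, rake from where it was at the start of the episode above 0.02 m).
It also fails if it takes over 70 s, if anything falls off the work surface, if the arm or the gripper's body presses on something with over 40 N, if the wrist force passes 120 N, or if a joint passes its speed limit or range.

## Working session

There is one attempt and no reset: what is moved stays moved. The work goes in short steps, Python scripts to look and compute and a tool call to move; the robot and the scene stay as the last step left them, time stands still between calls to the robot, and variables do not carry over. Pictures are saved under pics/ and viewed, at most 10 in all, crops included, and the job is handed in when it is done.

Besides the shell and the picture viewer there is one more tool, called after "Call:" by a JSON object that holds its "api" and its "payload". play_rows: Moves the arm, as the interface text tells. Its arguments: {"type":"object","properties":{"rows":{"type":"array","items":{"type":"array"}},"jaw":{"type":"number"}},"required":["rows"]}

```bash
mkdir -p pics
cat > h.py <<'E'
import numpy as np, cv2, pickle
from scipy.spatial.transform import Rotation as R
from plant import robot
def cap(n,save=None):
    c=robot.capture(n)
    if save: cv2.imwrite(f'pics/{save}.png',cv2.cvtColor(c['image'],cv2.COLOR_RGB2BGR)); pickle.dump(c,open(f'pics/{save}.pkl','wb'))
    return c
def load(s): return pickle.load(open(f'pics/{s}.pkl','rb'))
def ray(c,uv):
    uv=np.array(uv,float).reshape(-1,1,2)
    n=cv2.undistortPoints(uv,np.array(c['K'],float),np.array(c['distortion'],float)).reshape(-1,2)
    Rm=cv2.Rodrigues(np.array(c['rvec'],float))[0]; o=-Rm.T@np.array(c['tvec'],float).ravel()
    return o,np.c_[n,np.ones(len(n))]@Rm
def onz(c,uv,z):
    o,d=ray(c,uv); return o+d*((z-o[2])/d[:,2])[:,None]
def proj(c,P):
    return cv2.projectPoints(np.array(P,float).reshape(-1,1,3),np.array(c['rvec'],float),np.array(c['tvec'],float),np.array(c['K'],float),np.array(c['distortion'],float))[0].reshape(-1,2)
def tri(c1,p1,c2,p2):
    A=[];b=[]
    for c,p in((c1,p1),(c2,p2)):
        o,d=ray(c,p);d=d[0]/np.linalg.norm(d[0]);M=np.eye(3)-np.outer(d,d);A.append(M);b.append(M@o)
    x=np.linalg.lstsq(np.vstack(A),np.hstack(b),rcond=None)[0]; return x,np.linalg.norm(np.vstack(A)@x-np.hstack(b))
E
python3 - <<'E'
from h import *
a=cap('scene','s0');b=cap('top','t0');w=cap('wrist','w0')
for c in(a,b,w): print(np.round(c['K'],1).tolist(),np.round(c['distortion'],3),ray(c,[[256,192]])[0].round(0))
print(robot.sense(),robot.finger_overhang)
im=np.vstack([np.hstack([a['image'],b['image']])])
cv2.imwrite('pics/a.png',cv2.cvtColor(cv2.resize(a['image'],(800,600)),4))
cv2.imwrite('pics/b.png',cv2.cvtColor(cv2.resize(b['image'],(800,600),interpolation=2),4))
E
```

```text
[[462.5, 0.0, 260.0], [0.0, 462.5, 190.8], [0.0, 0.0, 1.0]] [-0.108  0.     0.     0.     0.   ] [1525.  448.  882.]
[[400.3, 0.0, 262.9], [0.0, 400.3, 197.6], [0.0, 0.0, 1.0]] [0.002 0.    0.    0.    0.   ] [ 472.  -14. 1459.]
[[273.2, 0.0, 251.1], [0.0, 273.2, 187.7], [0.0, 0.0, 1.0]] [-0.057  0.     0.     0.     0.   ] [ 238. -502.  372.]
{'time': 0.15, 'joints': array([-1.47630641e+00,  3.81033294e-01,  1.29801474e+00,  4.90635326e-06,
        1.46361521e+00, -2.15342512e-01]), 'qvel': array([ 2.35410808e-04, -2.69720258e-03, -1.99927923e-03,  1.49338530e-04,
       -2.16568446e-05, -1.22652565e-03]), 'joint_torque': array([ 2.24924792e-03, -4.48626137e+01, -2.31344229e+01, -2.12944719e-04,
        3.79187739e-03, -2.20229322e-05]), 'position': array([ 167.65184211, -523.6155517 ,  247.88212912]), 'ee_rot': array([-3.10291498e+00, -4.84573660e-01, -1.09166249e-04]), 'wrist_force': array([-0.29429016,  0.61383591,  0.12866352]), 'torque': array([ 0.0305826 , -0.03250008, -0.00834735]), 'finger_force': 0.0, 'finger_gap': 1.0014385688805285} 17.0
```

View pics/a.png

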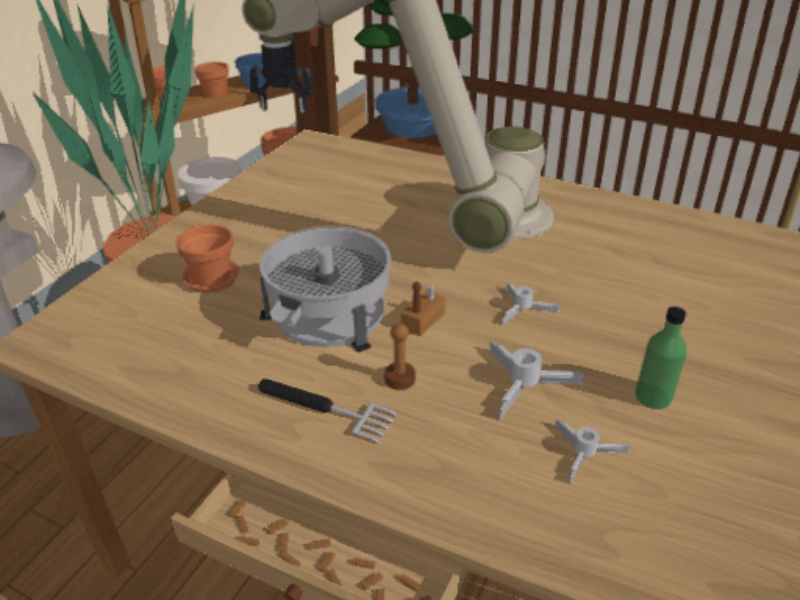

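View pics/b.png

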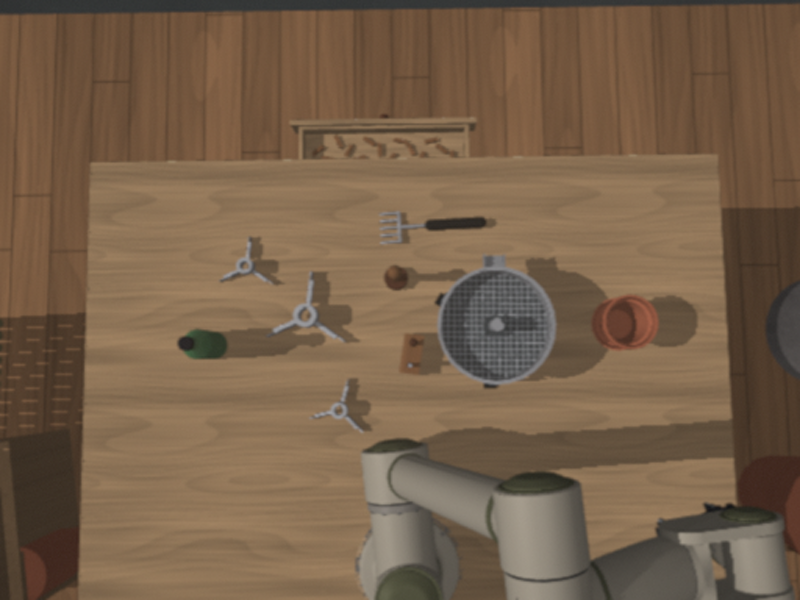

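The scene shows the sieve, the block with the key and dibber, and three sweepers. In the top view (800 px wide) the large sweeper's hub is at about (305,316), the block at (411,354), and the shaft at (497,325) with the chute pointing up (+x).

Run:
```python
from h import *
b=load('t0');a=load('s0');w=load('w0')
s=.64
for n,p,z in(('hub',(305,314),60),('block',(412,352),40),('dib',(419,341),107),('key',(414,366),70),('shaft',(497,324),150),('tamper',(396,277),126),('bottle',(187,344),190),('pot',(628,320),104),('rakeend',(390,228),20),('rake2',(488,222),20),('chute',(494,262),110),('blade1',(311,274),20),('blade2',(272,333),20),('blade3',(342,340),20)):
    print(n,onz(b,[[p[0]*s,p[1]*s]],z).round(0))
print('tri hub',tri(b,[305*s,314*s],a,[527*s,357*s]),'key',tri(b,[414*s,366*s],a,[432*s,289*s]),'shaft',tri(b,[497*s,324*s],a,[325*s,251*s]))
st=robot.sense()
T=R.from_rotvec(st['ee_rot']); Rc=R.from_rotvec(np.ravel(w['rvec'])).inv(); o=ray(w,[[0,0]])[0]
print('tool axes\n',T.as_matrix().round(3)); print('cam in tool',T.inv().apply(o-st['position']).round(1)); print((T.inv()*Rc).as_matrix().round(3))
```

```text
hub [[575. 225.  60.]]
block [[487. -14.  40.]]
dib [[510. -29. 107.]]
key [[456. -18.  70.]]
shaft [[ 542. -192.  150.]]
tamper [[647.  19. 126.]]
bottle [[507. 442. 190.]]
pot [[ 549. -483.  104.]]
rakeend [[776.  34.  20.]]
rake2 [[ 787. -195.   20.]]
chute [[ 679. -195.  110.]]
blade1 [[671. 218.  20.]]
blade2 [[535. 308.  20.]]
blade3 [[517. 147.  20.]]
tri hub (array([574.17868658, 226.01217212,  62.51723828]), np.float64(1.9630190491811979)) key (array([453.30067205, -12.53860251,  58.25950883]), np.float64(8.03130012742823)) shaft (array([ 541.75800625, -192.0460541 ,  149.01873164]), np.float64(0.877379505692365))
tool axes
 [[ 0.952  0.305 -0.   ]
 [ 0.305 -0.952  0.001]
 [ 0.    -0.001 -1.   ]]
cam in tool [  73.5    0.5 -124.1]
[[-0.001 -0.958 -0.288]
 [ 1.    -0.001 -0.   ]
 [ 0.    -0.288  0.958]]
```

Call:
{"api": "play_rows", "payload": {"rows": [[[40,-18,-10],[0,0,0]],[[80,-35,-20],[0,0,0]],[[125,-55,-20],[0,0,0]],[[170,-75,-20],[0,0,0]],[[215,-95,-20],[0,0,0]],[[260,-115,-20],[0,0,0]],[[305,-135,-20],[0,0,0]],[[350,-155,-20],[0,0,0]]]}}

```text
time: 0.95
position: [454.9, -267.8, 268.3]
ee_rot: [-3.104, -0.485, 0.0]
wrist_force: [0.6, -1.0, 0.6]
finger_gap: 1.001
finger_force: 0.0
```

Call:
{"api": "play_rows", "payload": {"rows": [[[40,-18,20],[0,0,0]],[[80,-35,40],[0,0,0]],[[107,-47,60],[0,0,0]],[[107,-47,75],[0,0,0]],[[107,-47,75],[0,0,0]],[[107,-47,75],[0,0,0]]]}}

```text
time: 1.55
position: [541.2, -192.4, 193.6]
ee_rot: [-3.104, -0.484, 0.0]
wrist_force: [-0.3, -0.2, -0.2]
finger_gap: 0.999
finger_force: 0.0
```

Run:
```python
from h import *
w=cap('wrist','w1'); st=robot.sense(); print(st['position'],st['wrist_force'],st['time'])
print(proj(w,[[542,-192,150],[542,-192,105]]))
cv2.imwrite('pics/c.png',cv2.cvtColor(cv2.resize(w['image'],(800,600),interpolation=2),4))
```

```text
[ 541.29968672 -192.69540644  194.20252567] [-0.64154685 -0.1464192  -0.70546653] 1.6
[[250.20100104 219.44600281]
 [250.36913976 197.5982809 ]]
```

View pics/c.png

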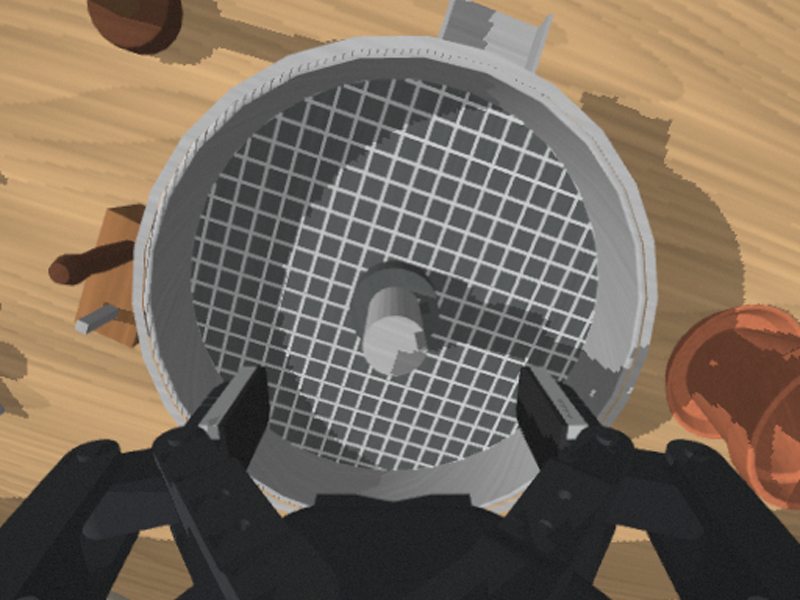

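Run:
```python
from h import *
w=load('w1'); im=w['image'][160:250,205:300]
cv2.imwrite('pics/d.png',cv2.cvtColor(cv2.resize(im,(760,600),interpolation=cv2.INTER_CUBIC),4))
```

```text
(no output)
```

View pics/d.png

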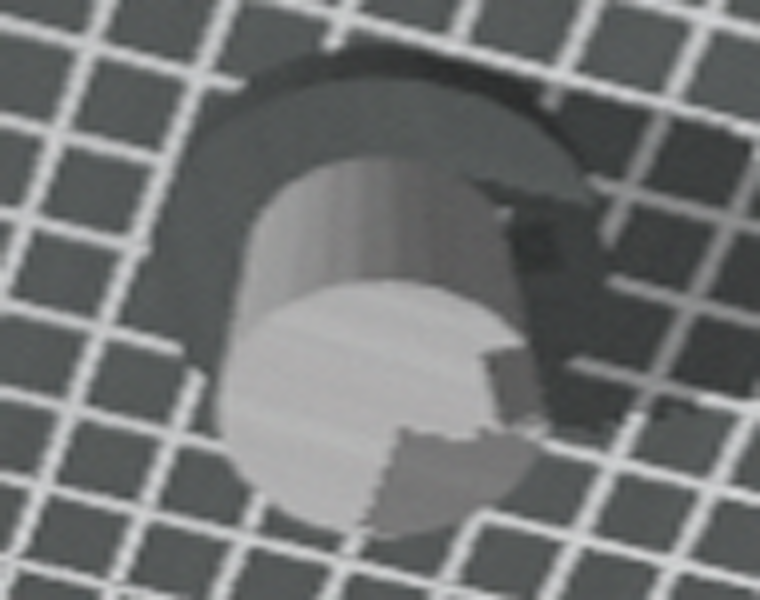

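The slot opens to the right in this wrist picture: its inner corners are at crop (483,355) and (500,430), and the boss's pocket is the dark square at (535,243). The lower-right grey patch on the shaft end is a shadow.

Run:
```python
from h import *
from scipy.optimize import least_squares
w=load('w1'); px=lambda L:[[205+x/8-.5*0,160+y/6.667] for x,y in L]
C=onz(w,px([(218,390),(232,345),(390,282),(300,298),(470,308),(385,537),(250,480),(310,522),(500,500)]),150)[:,:2]
f=least_squares(lambda p:np.hypot(*(C-p).T)-14,[542,-192]); print(f.x,f.fun.round(1))
S=onz(w,px([(483,355),(500,430),(525,347),(548,428)]),150)[:,:2]; print(S.round(1))
P=onz(w,px([(515,220),(555,222),(558,268),(520,270)]),105)[:,:2]; print(P.round(1),P.mean(0))
for q in(S[:2].mean(0),S[2:].mean(0),P.mean(0)): d=q-f.x; print(np.hypot(*d),np.degrees(np.arctan2(d[1],d[0])))
ch=onz(load('t0'),[[494*.64,262*.64]],110)[0,:2]-f.x; print('chute',np.degrees(np.arctan2(ch[1],ch[0])))
```

```text
[ 540.89376456 -194.17005661] [-0.1  0.4 -0.2 -0.1 -0.8 -0.1 -0.6 -0.3 -0.1]
[[ 549.3 -200.2]
 [ 542.  -204.1]
 [ 551.1 -203.2]
 [ 543.4 -207.9]]
[[ 550.5 -205.6]
 [ 551.5 -209.6]
 [ 546.  -211.9]
 [ 544.5 -208.2]] [ 548.12314978 -208.82529867]
9.312471837233703 -59.31386863836312
13.07417559131913 -60.72434601128194
16.34136256470635 -63.7430201248554
chute -0.1852120147968955
```

Call:
{"api": "play_rows", "payload": {"rows": [[[0,0,0],[0,0,8]],[[0,0,0],[0,0,16]],[[0,0,0],[0,0,24]],[[0,0,0],[0,0,32]],[[0,0,0],[0,0,40]],[[0,0,0],[0,0,48]],[[0,0,0],[0,0,56]],[[0,0,0],[0,0,64]]]}}

```text
time: 2.4
position: [541.2, -193.0, 194.6]
ee_rot: [2.885, -1.244, 0.003]
wrist_force: [-0.1, -0.1, 0.6]
finger_gap: 0.998
finger_force: 0.0
```

Call:
{"api": "play_rows", "payload": {"rows": [[[0,0,0],[0,0,8]],[[0,0,0],[0,0,14.3]],[[0,0,0],[0,0,14.3]],[[0,0,0],[0,0,14.3]]]}}

```text
time: 2.8
position: [541.2, -192.6, 194.1]
ee_rot: [2.715, -1.581, 0.002]
wrist_force: [-0.6, -0.0, -0.7]
finger_gap: 0.999
finger_force: 0.0
```

Run:
```python
from h import *
w=cap('wrist','w2'); st=robot.sense(); print(st['position'],st['joints'])
T=R.from_rotvec(st['ee_rot']).as_matrix(); print(T.round(4))
p=proj(w,[[541,-193,150]])[0]; print(p)
u,v=int(p[0])-45,int(p[1])-40;print(u,v)
im=w['image'][v:v+72,u:u+96]
cv2.imwrite('pics/e.png',cv2.cvtColor(cv2.resize(im,(768,576),interpolation=cv2.INTER_CUBIC),4))
```

```text
[ 541.27338151 -192.50943819  193.92702469] [-5.47691675e-01  4.66075451e-01  1.31976612e+00 -3.86490605e-07
  1.35475671e+00  2.07788106e+00]
[[ 4.934e-01 -8.698e-01  8.000e-04]
 [-8.698e-01 -4.934e-01 -5.000e-04]
 [ 9.000e-04 -5.000e-04 -1.000e+00]]
[251.74991878 220.77751656]
206 180
```

View pics/e.png

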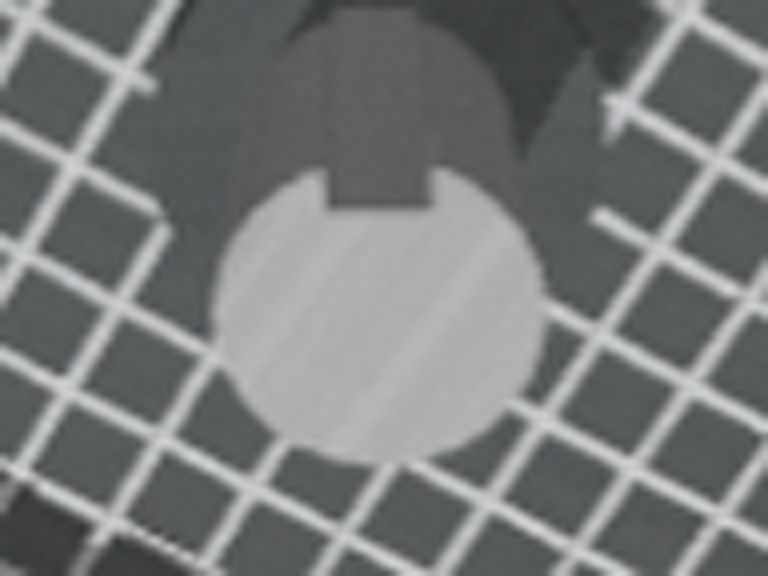

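Run:
```python
from h import *
from scipy.optimize import least_squares
w=load('w2'); g=cv2.cvtColor(w['image'],cv2.COLOR_RGB2GRAY)
m=np.zeros_like(g); m[180:252,206:302]=g[180:252,206:302]
q=lambda x,y:(206+(x+.5)/8-.5,180+(y+.5)/8-.5)
L=[(213,318),(220,270),(245,220),(290,183),(475,183),(520,230),(540,275),(543,330),(525,385),(470,438),(380,465),(300,440),(240,390)]
C=onz(w,[q(*l) for l in L],150)[:,:2]
f=least_squares(lambda p:np.hypot(*(C-p[:2]).T)-p[2],[542,-192,14]); print(f.x,f.fun.round(1))
S=onz(w,[q(327,210),q(433,210),q(323,172),q(433,170)],150)[:,:2]
for d in(S[:2].mean(0)-f.x[:2],S[0]-S[1]): print(np.hypot(*d),np.degrees(np.arctan2(d[1],d[0])))
d=S[0]-S[1];print('normal ang',np.degrees(np.arctan2(d[1],d[0]))-90, (S[2]-S[0]),(S[3]-S[1]))
```

```text
[ 540.98168004 -194.72129968   13.78177566] [ 0.1  0.   0.1 -0.1  0.1 -0.1 -0.1 -0.1  0.1  0.   0.2 -0.3 -0.1]
9.169247239579725 -60.40959007721246
8.701752504047358 29.525255440418675
normal ang -60.474744559581325 [ 1.89900566 -2.72334672] [ 1.74244303 -3.01103656]
```

Call:
{"api": "play_rows", "payload": {"rows": [[[-20,0,-5],[0,0,-6]],[[-50,-4,-5],[0,0,-14]],[[-85,-7,0],[0,0,-22]],[[-125,-9,5],[0,0,-30]],[[-165,-12,10],[0,0,-38]],[[-197,-14,15],[0,0,-46]],[[-197,-14,15],[0,0,-49]],[[-197,-14,15],[0,0,-49]]]}}

```text
time: 3.65
position: [456.6, -13.2, 178.8]
ee_rot: [3.126, -0.311, 0.001]
wrist_force: [-0.1, 0.2, 0.3]
finger_gap: 0.997
finger_force: 0.0
```

Run:
```python
from h import *
w=cap('wrist','w3'); st=robot.sense(); print(st['position'],st['joints'])
T=R.from_rotvec(st['ee_rot']).as_matrix(); print(T.round(4))
p=proj(w,[[456,-15,70]])[0]; print(p)
u,v=min(max(0,int(p[0])-64),512-128),min(384-96,int(p[1])-60);print(u,v)
im=w['image'][v:v+96,u:u+128]
cv2.imwrite('pics/f.png',cv2.cvtColor(cv2.resize(im,(768,576),interpolation=cv2.INTER_CUBIC),4))
```

```text
[456.91042082 -13.74237605 178.72972658] [-2.89998036e-01  2.90272727e-01  1.65958480e+00 -6.65543424e-05
  1.19068052e+00  1.48216997e+00]
[[ 9.798e-01 -2.000e-01  1.000e-03]
 [-2.000e-01 -9.798e-01 -4.000e-04]
 [ 1.000e-03  2.000e-04 -1.000e+00]]
[252.74548838 191.79376654]
188 131
```

View pics/f.png

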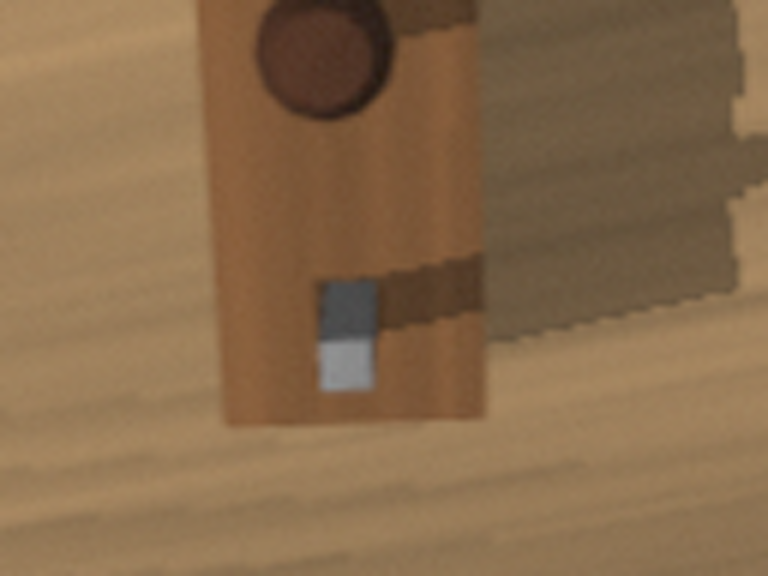

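Wrist picture: the key's top face has corners at crop (320,340), (375,340), (373,390) and (320,390); the dibber is at (325,55). The shaft picture before it showed the slot exactly straight up, inner corners (327,210) and (433,210).

Run:
```python
from h import *
w=load('w3')
q=lambda x,y:(188+(x+.5)/6-.5,131+(y+.5)/6-.5)
K=onz(w,[q(319,339),q(376,339),q(374,391),q(319,391)],70)[:,:2]; print(K.round(1),K.mean(0))
e=lambda a,b:np.degrees(np.arctan2(*(b-a)[::-1]))
print(e(K[3],K[0]),e(K[2],K[1]),e(K[1],K[0])-90,e(K[2],K[3])-90)
B=onz(w,[q(225,425),q(485,416),q(200,20),q(478,20)],40)[:,:2]
print(B,e(B[0],B[2]),e(B[1],B[3]),e(B[1],B[0])-90)
```

```text
[[462.4  -5.4]
 [460.8 -13.7]
 [452.8 -11.8]
 [454.5  -3.7]] [457.62564664  -8.64081837]
-12.041163551072508 -13.57634461390775 -11.423230618767818 -11.419531535658379
[[442.13590113  16.39014905]
 [434.97023207 -27.27611387]
 [509.28617827   5.03378033]
 [500.53294645 -38.17963283]] -9.598962677551869 -9.442254136297368 -9.319223443225681
```

Call:
{"api": "play_rows", "payload": {"rows": [[[0,-2.5,20],[0,0,-1.5]],[[-0.3,-5,45],[0,0,-1.5]],[[-0.3,-5,45],[0,0,-1.5]],[[-0.3,-5,45],[0,0,-1.5]]]}}

```text
time: 4.1
position: [457.8, -9.3, 133.8]
ee_rot: [3.129, -0.277, -0.0]
wrist_force: [0.3, -0.5, -0.1]
finger_gap: 0.998
finger_force: 0.0
```

```bash
cat >> h.py <<'E'
def keytop(c,P=(457.6,-8.6,70),r=22,lo=130):
    im=c['image'].astype(int); p=proj(c,[P])[0]
    m=((im.max(2)-im.min(2)<30)&(im.mean(2)>lo)).astype(np.uint8)
    n,l,s,ce=cv2.connectedComponentsWithStats(m)
    ok=[i for i in range(1,n) if s[i,4]>20 and np.hypot(*(ce[i]-p))<r]
    return [(ce[i],s[i]) for i in ok], [cv2.minAreaRect(np.argwhere(l==i)[:,::-1].astype(np.float32)) for i in ok],p
E
python3 - <<'E'
from h import *
w=cap('wrist','w4'); st=robot.sense(); print(st['position'],st['ee_rot'])
o=load('w3')
A=keytop(o);B=keytop(w); print(A);print(B)
if A[0] and B[0]: print(tri(o,A[0][0][0],w,B[0][0][0])); print(onz(w,[B[0][0][0]],70),onz(o,[A[0][0][0]],70))
E
```

```text
[458.0479362   -9.30467814 134.21974544] [ 3.12910813e+00 -2.76813501e-01  1.96941790e-03]
([(array([244.88679245, 191.30188679]), array([242, 188,   7,   8,  53], dtype=int32))], [((245.0, 191.5), (7.0, 6.0), 90.0)], array([245.37709671, 191.47304538]))
([(array([248.68235294, 210.10588235]), array([244, 206,  10,   9,  85], dtype=int32))], [((248.5, 210.0), (8.0, 9.0), 90.0)], array([249.70700793, 210.30861231]))
(array([457.50903345,  -7.9588453 ,  68.95746156]), np.float64(0.21983332700450026))
[[457.89092884  -7.88509295  70.        ]] [[457.84390241  -8.20297021  70.        ]]
```

Call:
{"api": "play_rows", "payload": {"rows": [[[0,-1.2,25],[0,0,0]],[[0,-1.2,50],[0,0,0]],[[0,-1.2,64],[0,0,0]],[[0,-1.2,64],[0,0,0]],[[0,-1.2,64],[0,0,0]]]}}

```text
time: 4.65
position: [458.3, -7.9, 70.4]
ee_rot: [3.129, -0.276, 0.003]
wrist_force: [-0.2, 0.5, -0.7]
finger_gap: 0.994
finger_force: 0.0
```

Call:
{"api": "play_rows", "payload": {"jaw": -1, "rows": [[[0,0,0],[0,0,0]],[[0,0,0],[0,0,0]],[[0,0,0],[0,0,0]],[[0,0,0],[0,0,0]],[[0,0,0],[0,0,0]],[[0,0,0],[0,0,0]],[[0,0,0],[0,0,0]],[[0,0,0],[0,0,0]]]}}

```text
time: 5.45
position: [457.7, -7.6, 69.5]
ee_rot: [3.129, -0.275, 0.001]
wrist_force: [0.2, 0.5, 4.8]
finger_gap: 0.069
finger_force: 58.7
```

Call:
{"api": "play_rows", "payload": {"rows": [[[0,0,-8],[0,0,0]],[[0,0,-20],[0,0,0]],[[0,0,-40],[0,0,0]],[[0,0,-70],[0,0,0]],[[0,0,-110],[0,0,0]],[[0,0,-130],[0,0,0]],[[0,0,-130],[0,0,0]],[[0,0,-130],[0,0,0]]]}}

```text
time: 6.25
position: [457.2, -7.4, 199.0]
ee_rot: [-3.129, 0.275, 0.001]
wrist_force: [0.0, -0.0, -0.4]
finger_gap: 0.069
finger_force: 58.6
```

Run:
```python
from h import *
w=cap('wrist','w5'); st=robot.sense(); print(st['position'],st['ee_rot'],st['finger_gap'],st['wrist_force'])
T=R.from_rotvec(st['ee_rot']).as_matrix()
p=np.array([proj(w,[st['position']+T@[0,0,k]])[0] for k in(0,50)]);print(p)
u,v=int(p[0,0])-64,max(0,int(p[0,1])-75);print(u,v)
im=w['image'][v:v+96,u:u+128]
cv2.imwrite('pics/g.png',cv2.cvtColor(cv2.resize(im,None,fx=6,fy=6,interpolation=cv2.INTER_CUBIC),4))
```

```text
[456.97963263  -7.37215819 198.38179189] [-3.12912586e+00  2.75205158e-01  3.09053979e-03] 0.06709886863331277 [-1.18166081  0.88889737 -0.58031983]
[[250.38172623 254.91876939]
 [250.52199603 217.25229613]]
186 179
```

View pics/g.png

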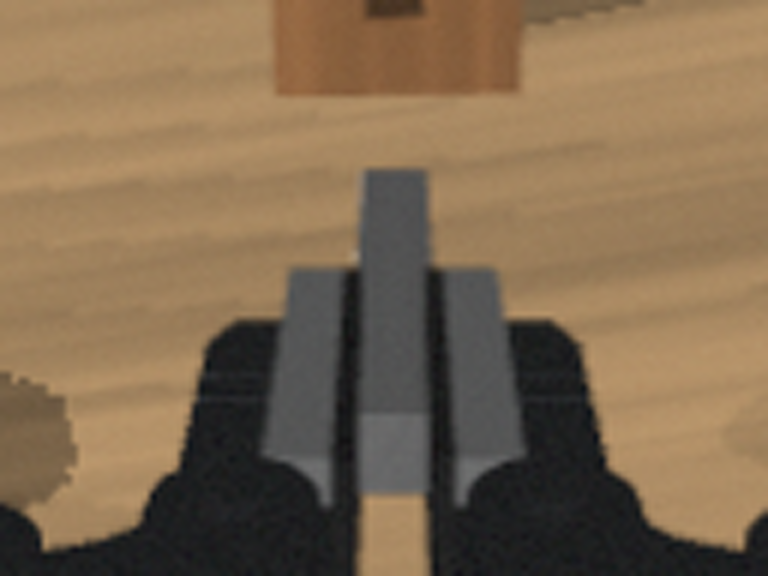

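The key hangs straight in the pads: top edge at crop row 413 (back edge 493), foot edge at row 170, pad tips at about row 270, centre column 395.

Run:
```python
from h import *
from scipy.optimize import least_squares
w=load('w5');st=robot.sense();T=R.from_rotvec(st['ee_rot']).as_matrix()
q=lambda x,y:(186+(x+.5)/6-.5,179+(y+.5)/6-.5)
o,d=ray(w,[q(395,413),q(395,493),q(395,170),q(359,413),q(430,413),q(363,170),q(428,170),q(440,269),q(395,490)])
o=T.T@(o-st['position']); d=d@T
at=lambda i,X:o+d[i]*(X-o[0])/d[i,0]
f=least_squares(lambda p:np.r_[at(0,p[0]+4)[2]-p[1],at(1,p[0]-4)[2]-p[1],at(2,p[0]+4)[2]-p[1]-60],[0,0])
X,z=f.x;print('xk,ztop',f.x,f.fun)
for i in range(8): print(i,at(i,X+4).round(2))
w=load('w2');p=np.array([541.27338151,-192.50943819,193.92702469]);T=np.array([[.4934,-.8698,.0008],[-.8698,-.4934,-.0005],[.0009,-.0005,-1]])
s=T.T@(np.array([540.98,-194.72,150])-p);print('shaft in tool w2',s)
# tool offset of key in cam frame
```

```text
xk,ztop [-1.25644492  2.91788565] [-0.00505446  0.00415757  0.00089688]
0 [2.74 0.54 2.91]
1 [  2.74   0.52 -10.03]
2 [ 2.74  0.64 62.92]
3 [ 2.74 -2.6   2.92]
4 [2.74 3.6  2.91]
5 [ 2.74 -3.27 62.93]
6 [ 2.74  4.67 62.91]
7 [ 2.74  5.32 33.5 ]
shaft in tool w2 [ 1.7384579   1.36783795 43.92789527]
```

Call:
{"api": "play_rows", "payload": {"rows": [[[5,7,-25],[0,0,7]],[[25,36,-40],[0,0,14]],[[50,71,-40],[0,0,21]],[[75,107,-40],[0,0,28]],[[100,143,-40],[0,0,35]],[[120,172,-40],[0,0,42]],[[130.2,186.7,-40],[0,0,50.4]],[[130.2,186.7,-40],[0,0,50.4]]]}}

```text
time: 7.1
position: [553.3, -216.0, 236.8]
ee_rot: [2.711, -1.588, -0.006]
wrist_force: [-1.2, 1.7, -1.0]
finger_gap: 0.07
finger_force: 58.6
```

Call:
{"api": "play_rows", "payload": {"rows": [[[0,0,0],[0,0,0]],[[0,0,0],[0,0,0]]]}}

```text
time: 7.3
position: [552.8, -213.0, 238.8]
ee_rot: [-2.717, 1.577, 0.002]
wrist_force: [-1.1, 0.7, -0.2]
finger_gap: 0.072
finger_force: 58.6
```

```bash
cat >> h.py <<'E'
T0=np.array([552.6,-214.0])
def rel(tgt=None):
    st=robot.sense(); T=R.from_rotvec(st['ee_rot']).as_matrix()
    print('pos',st['position'].round(2),'yaw',np.degrees(np.arctan2(T[1,0],T[0,0])).round(2),'tilt',T[:2,2].round(4),'F',st['wrist_force'].round(2),'M',st['torque'].round(2),'gap',round(st['finger_gap'],3),'t',st['time'])
    if tgt is not None: print('tool delta',(T.T@(np.array(tgt)-st['position'])).round(2))
E
python3 - <<'E'
from h import *
w=cap('wrist','w6');rel([552.6,-214,238])
P=[541,-194.5,150];p=proj(w,[P])[0]
u,v=int(p[0])-64,int(p[1])-50;print(u,v)
im=w['image'][v:v+100,u:u+128]
cv2.imwrite('pics/i.png',cv2.cvtColor(cv2.resize(im,None,fx=6,fy=6,interpolation=cv2.INTER_CUBIC),4))
E
```

```text
pos [ 552.9  -212.98  239.14] yaw -60.29 tilt [-0.0006  0.0005] F [-0.3   1.14  1.2 ] M [-0.04  0.   -0.02] gap 0.067 t 7.35
tool delta [0.74 0.76 1.14]
188 173
```

View pics/i.png

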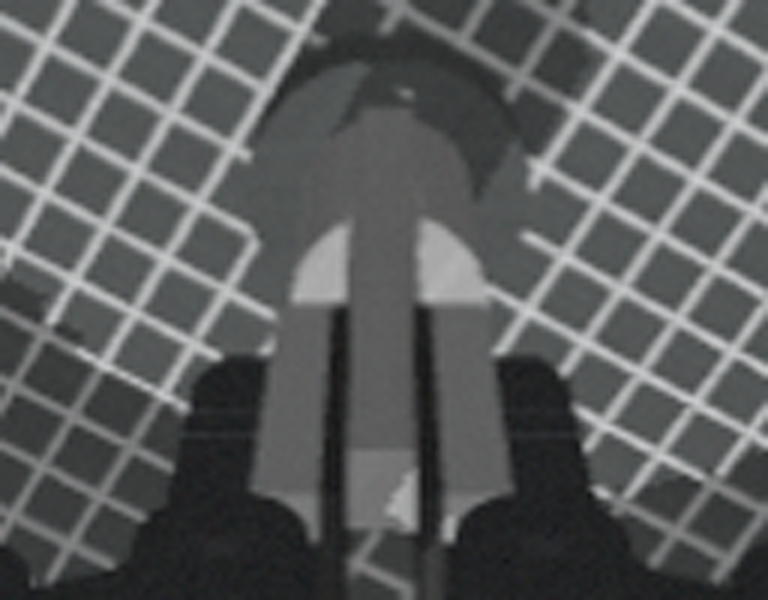

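The key (columns 350-417) hides the slot nearly symmetrically between the shaft's sides (292 and 487); it should go about 0.8 mm to the right, tool +y. Readings jitter, so I'll track the commanded pose.

```bash
cat > cmd.py <<'E'
import numpy as np
from scipy.spatial.transform import Rotation as R
p=np.array([167.672,-523.8,248.322]); T=R.from_euler('z',17.75,degrees=True)*R.from_rotvec([np.pi,0,0])
def go(s,t=(0,0,0)):
    global p,T
    p=p+T.apply(s); T=T*R.from_rotvec(t,degrees=True); return p.round(2),np.degrees(np.arctan2(*T.as_matrix()[[1,0],[0,0]])).round(2)
L=[((350,-155,-20),(0,0,0)),((107,-47,75),(0,0,0)),((0,0,0),(0,0,78.3)),((-197,-14,15),(0,0,-49)),((-.3,-5,45),(0,0,-1.5)),((0,-1.2,64),(0,0,0)),((0,0,-130),(0,0,0)),((130.2,186.7,-40),(0,0,50.4))]
if __name__=='__main__':
    for l in L: print(*go(*l))
E
python3 cmd.py
```

```text
[ 453.76 -269.48  268.32] 17.75
[ 541.33 -192.09  193.32] 17.75
[ 541.33 -192.09  193.32] -60.55
[456.67 -13.67 178.32] -11.55
[457.37  -8.71 133.32] -10.05
[457.58  -7.52  69.32] -10.05
[457.58  -7.52 199.32] -10.05
[ 553.21 -214.08  239.32] -60.45
```

Call:
{"api": "play_rows", "payload": {"rows": [[[0,0,0],[0,0,0]],[[0,0,0],[0,0,0]],[[0,0,0],[0,0,0]]]}}

```text
time: 7.65
position: [553.2, -213.8, 239.5]
ee_rot: [2.715, -1.58, 0.0]
wrist_force: [-0.3, -0.1, 0.4]
finger_gap: 0.068
finger_force: 58.6
```

Run:
```python
from h import *
w=cap('wrist','w7');rel()
g=cv2.cvtColor(w['image'],cv2.COLOR_RGB2GRAY)
for v in (190,193,197,201,205,212,215,218,220,222,230,236): print(v,g[v,232:274].tolist())
```

```text
pos [ 553.18 -213.86  239.46] yaw -60.42 tilt [ 0.0002 -0.0001] F [-0.01 -0.4   0.15] M [-0.06 -0.06  0.01] gap 0.071 t 7.7
190 [145, 79, 49, 68, 79, 82, 84, 82, 82, 85, 87, 85, 85, 86, 76, 61, 57, 60, 59, 63, 59, 60, 64, 67, 68, 60, 63, 64, 62, 59, 61, 60, 61, 60, 61, 58, 59, 56, 52, 56, 80, 92]
193 [58, 74, 81, 83, 84, 82, 84, 85, 84, 86, 89, 84, 80, 66, 60, 69, 85, 88, 87, 92, 87, 81, 87, 91, 81, 66, 66, 61, 62, 60, 60, 63, 60, 59, 59, 59, 60, 59, 61, 60, 54, 49]
197 [84, 83, 86, 84, 85, 86, 86, 87, 86, 87, 86, 87, 91, 94, 93, 90, 92, 93, 93, 92, 92, 92, 91, 92, 92, 89, 89, 87, 88, 87, 81, 68, 60, 61, 62, 63, 62, 61, 64, 64, 63, 74]
201 [85, 84, 84, 83, 84, 82, 84, 86, 85, 87, 88, 88, 88, 91, 92, 88, 89, 91, 93, 92, 93, 91, 92, 93, 90, 88, 87, 88, 89, 87, 88, 89, 87, 75, 59, 59, 61, 59, 69, 83, 84, 83]
205 [80, 81, 82, 83, 83, 82, 87, 90, 86, 88, 89, 91, 92, 91, 93, 92, 91, 91, 92, 92, 94, 92, 93, 90, 91, 94, 91, 90, 88, 89, 86, 89, 87, 88, 77, 59, 70, 81, 85, 83, 82, 85]
212 [83, 86, 82, 83, 84, 85, 89, 86, 87, 89, 104, 143, 168, 153, 109, 92, 92, 91, 94, 92, 93, 89, 89, 90, 93, 
[... 504 characters left out ...]
 168, 168, 169, 169, 141, 93, 92, 95, 93, 95, 93, 92, 93, 90, 89, 90, 106, 147, 168, 171, 174, 176, 170, 168, 167, 166, 169, 143, 94, 83, 84, 86, 87]
222 [86, 86, 88, 86, 119, 159, 172, 170, 169, 168, 170, 171, 166, 136, 91, 91, 94, 92, 93, 94, 93, 92, 90, 91, 89, 107, 148, 172, 175, 173, 172, 168, 166, 167, 169, 170, 162, 162, 178, 177, 142, 101]
230 [109, 123, 97, 94, 95, 96, 96, 95, 96, 96, 80, 41, 29, 36, 68, 92, 93, 92, 93, 93, 94, 93, 89, 89, 74, 40, 29, 42, 73, 95, 95, 95, 97, 97, 95, 95, 96, 94, 92, 128, 165, 144]
236 [71, 95, 96, 96, 95, 95, 95, 97, 96, 90, 65, 32, 28, 34, 69, 90, 90, 94, 92, 93, 93, 95, 89, 91, 79, 49, 32, 31, 59, 85, 95, 95, 96, 95, 97, 94, 94, 94, 79, 40, 37, 32]
```

Call:
{"api": "play_rows", "payload": {"rows": [[[0,0.8,20],[0,0,0]],[[0,0.8,40],[0,0,0]],[[0,0.8,55],[0,0,0]],[[0,0.8,62],[0,0,0]],[[0,0.8,66],[0,0,0]],[[0,0.8,68],[0,0,0]],[[0,0.8,68],[0,0,0]]]}}

```text
time: 8.4
position: [552.7, -214.6, 171.7]
ee_rot: [2.715, -1.581, 0.001]
wrist_force: [0.7, 0.8, -1.9]
finger_gap: 0.066
finger_force: 58.6
```

Call:
{"api": "play_rows", "payload": {"rows": [[[-1,0,0],[0,0,0]],[[-2,0,0],[0,0,0]],[[-3,0,0],[0,0,0]],[[-3,0,0],[0,0,0]]]}}

```text
time: 8.8
position: [551.0, -211.7, 171.5]
ee_rot: [2.715, -1.581, 0.0]
wrist_force: [0.9, -0.4, -0.3]
finger_gap: 0.069
finger_force: 58.6
```

Run:
```python
from h import *
rel()
```

```text
pos [ 550.99 -211.75  171.53] yaw -60.45 tilt [ 0.0002 -0.0001] F [ 0.91 -0.42 -0.34] M [-0.04  0.    0.06] gap 0.069 t 8.8
```

Call:
{"api": "play_rows", "payload": {"rows": [[[-0.5,0,0],[0,0,0]],[[-1,0,0],[0,0,0]],[[-1.5,0,0],[0,0,0]],[[-2,0,0],[0,0,0]],[[-2,0,0],[0,0,0]]]}}

```text
time: 9.3
position: [550.0, -210.1, 171.3]
ee_rot: [-2.715, 1.581, 0.0]
wrist_force: [0.2, -0.1, 0.3]
finger_gap: 0.068
finger_force: 58.6
```

Call:
{"api": "play_rows", "payload": {"rows": [[[-0.5,0,0],[0,0,0]],[[-1,0,0],[0,0,0]],[[-1,0,0],[0,0,0]]]}}

```text
time: 9.6
position: [549.5, -209.2, 171.3]
ee_rot: [-2.715, 1.581, 0.0]
wrist_force: [-0.3, -0.4, -0.4]
finger_gap: 0.071
finger_force: 58.6
```

Call:
{"api": "play_rows", "payload": {"rows": [[[-0.5,0,0],[0,0,0]],[[-1,0,0],[0,0,0]],[[-1,0,0],[0,0,0]]]}}

```text
time: 9.9
position: [549.0, -208.3, 171.3]
ee_rot: [-2.715, 1.581, 0.0]
wrist_force: [0.8, -0.9, -0.8]
finger_gap: 0.069
finger_force: 58.6
```

Call:
{"api": "play_rows", "payload": {"rows": [[[-0.4,0,0],[0,0,0]],[[-0.8,0,0],[0,0,0]],[[-0.8,0,0],[0,0,0]]]}}

```text
time: 10.2
position: [548.6, -207.6, 171.3]
ee_rot: [-2.715, 1.581, 0.0]
wrist_force: [-0.3, -0.4, -0.4]
finger_gap: 0.074
finger_force: 58.6
```

Call:
{"api": "play_rows", "payload": {"rows": [[[-0.4,0,0],[0,0,0]],[[-0.8,0,0],[0,0,0]],[[-0.8,0,0],[0,0,0]]]}}

```text
time: 10.5
position: [548.3, -206.9, 171.3]
ee_rot: [-2.715, 1.581, 0.0]
wrist_force: [-0.5, -1.3, -0.7]
finger_gap: 0.069
finger_force: 58.6
```

Call:
{"api": "play_rows", "payload": {"rows": [[[-0.4,0,0],[0,0,0]],[[-0.4,0,0],[0,0,0]]]}}

```text
time: 10.7
position: [548.0, -206.6, 171.3]
ee_rot: [2.715, -1.581, -0.0]
wrist_force: [0.4, -0.3, -0.6]
finger_gap: 0.073
finger_force: 58.6
```

Call:
{"api": "play_rows", "payload": {"rows": [[[-0.4,0,0],[0,0,0]],[[-0.4,0,0],[0,0,0]]]}}

```text
time: 10.9
position: [547.8, -206.3, 171.3]
ee_rot: [-2.715, 1.581, 0.0]
wrist_force: [0.2, -0.6, -0.5]
finger_gap: 0.068
finger_force: 58.6
```

Call:
{"api": "play_rows", "payload": {"rows": [[[-0.4,0,0],[0,0,0]],[[-0.4,0,0],[0,0,0]]]}}

```text
time: 11.1
position: [547.7, -205.9, 171.3]
ee_rot: [-2.715, 1.581, -0.0]
wrist_force: [-0.5, 0.4, 0.0]
finger_gap: 0.07
finger_force: 58.6
```

Call:
{"api": "play_rows", "payload": {"rows": [[[-0.3,0,0],[0,0,0]],[[-0.3,0,0],[0,0,0]]]}}

```text
time: 11.3
position: [547.5, -205.7, 171.3]
ee_rot: [2.715, -1.581, -0.0]
wrist_force: [-0.0, -0.4, -0.4]
finger_gap: 0.068
finger_force: 58.6
```

Call:
{"api": "play_rows", "payload": {"rows": [[[-0.3,0,0],[0,0,0]],[[-0.3,0,0],[0,0,0]]]}}

```text
time: 11.5
position: [547.4, -205.4, 171.3]
ee_rot: [2.714, -1.581, 0.0]
wrist_force: [-0.0, -0.6, -0.3]
finger_gap: 0.074
finger_force: 58.6
```

Call:
{"api": "play_rows", "payload": {"rows": [[[-0.3,0,0],[0,0,0]],[[-0.3,0,0],[0,0,0]]]}}

```text
time: 11.7
position: [547.3, -205.3, 171.4]
ee_rot: [2.714, -1.581, 0.001]
wrist_force: [0.4, -1.0, -1.3]
finger_gap: 0.067
finger_force: 58.6
```

Call:
{"api": "play_rows", "payload": {"rows": [[[-0.3,0,0],[0,0,0]],[[-0.3,0,0],[0,0,0]]]}}

```text
time: 11.9
position: [547.3, -205.2, 171.4]
ee_rot: [2.714, -1.581, 0.001]
wrist_force: [1.4, -2.9, -1.1]
finger_gap: 0.07
finger_force: 58.5
```

Call:
{"api": "play_rows", "payload": {"rows": [[[-0.3,0,0],[0,0,0]],[[-0.3,0,0],[0,0,0]]]}}

```text
time: 12.1
position: [547.2, -205.1, 171.4]
ee_rot: [2.714, -1.581, 0.002]
wrist_force: [2.5, -5.2, -2.7]
finger_gap: 0.07
finger_force: 58.5
```

Run:
```python
from h import *
rel();
```

```text
pos [ 547.21 -205.11  171.42] yaw -60.46 tilt [ 0.0009 -0.001 ] F [ 2.45 -5.24 -2.66] M [-0.86 -0.48  0.02] gap 0.07 t 12.1
```

Call:
{"api": "play_rows", "payload": {"rows": [[[1.2,0,0],[0,0,0]],[[1.2,0.3,0],[0,0,0]],[[1.2,0.3,0],[0,0,0]]]}}

```text
time: 12.4
position: [547.1, -205.5, 171.3]
ee_rot: [-2.714, 1.581, 0.001]
wrist_force: [1.1, -0.1, 0.2]
finger_gap: 0.068
finger_force: 58.6
```

Call:
{"api": "play_rows", "payload": {"rows": [[[0,0.3,0],[0,0,0]],[[0,0.3,0],[0,0,0]]]}}

```text
time: 12.6
position: [546.9, -205.8, 171.3]
ee_rot: [-2.714, 1.581, 0.001]
wrist_force: [0.9, 0.5, -1.1]
finger_gap: 0.071
finger_force: 58.6
```

Call:
{"api": "play_rows", "payload": {"rows": [[[0,0.3,0],[0,0,0]],[[0,0.3,0],[0,0,0]]]}}

```text
time: 12.8
position: [546.8, -205.8, 171.3]
ee_rot: [-2.714, 1.581, 0.0]
wrist_force: [1.5, 2.1, -0.8]
finger_gap: 0.072
finger_force: 58.6
```

Call:
{"api": "play_rows", "payload": {"rows": [[[0,-0.9,0],[0,0,0]],[[0,-1.2,0],[0,0,0]],[[0,-1.2,0],[0,0,0]]]}}

```text
time: 13.1
position: [547.7, -205.6, 171.3]
ee_rot: [2.714, -1.581, -0.0]
wrist_force: [-0.3, -0.3, -0.6]
finger_gap: 0.07
finger_force: 58.7
```

Call:
{"api": "play_rows", "payload": {"rows": [[[0,-0.3,0],[0,0,0]],[[0,-0.3,0],[0,0,0]]]}}

```text
time: 13.3
position: [548.0, -205.5, 171.3]
ee_rot: [2.714, -1.581, -0.0]
wrist_force: [0.1, 0.2, -0.1]
finger_gap: 0.073
finger_force: 58.8
```

Call:
{"api": "play_rows", "payload": {"rows": [[[0,-0.3,0],[0,0,0]],[[0,-0.3,0],[0,0,0]]]}}

```text
time: 13.5
position: [548.1, -205.4, 171.3]
ee_rot: [2.714, -1.581, -0.001]
wrist_force: [-1.9, -1.0, 0.0]
finger_gap: 0.068
finger_force: 58.8
```

Call:
{"api": "play_rows", "payload": {"rows": [[[0,-0.3,0],[0,0,0]],[[0,-0.3,0],[0,0,0]]]}}

```text
time: 13.7
position: [548.2, -205.3, 171.3]
ee_rot: [2.714, -1.581, -0.001]
wrist_force: [-4.6, -2.6, 0.4]
finger_gap: 0.07
finger_force: 58.9
```

Call:
{"api": "play_rows", "payload": {"rows": [[[0,0.6,0],[0,0,0]],[[0,1.15,0],[0,0,0]],[[0,1.15,1],[0,0,0]],[[0,1.15,2],[0,0,0]],[[0,1.15,2],[0,0,0]]]}}

```text
time: 14.2
position: [547.7, -205.5, 169.1]
ee_rot: [-2.714, 1.581, 0.0]
wrist_force: [-0.4, -0.3, -0.4]
finger_gap: 0.068
finger_force: 58.8
```

Call:
{"api": "play_rows", "payload": {"rows": [[[0,0,0.5],[0,0,0]],[[0,0,1],[0,0,0]],[[0,0,1],[0,0,0]]]}}

```text
time: 14.5
position: [547.6, -205.6, 168.2]
ee_rot: [-2.714, 1.581, 0.0]
wrist_force: [0.4, 0.2, -0.5]
finger_gap: 0.068
finger_force: 58.8
```

Call:
{"api": "play_rows", "payload": {"rows": [[[0,0,0.5],[0,0,0]],[[0,0,0.5],[0,0,0]]]}}

```text
time: 14.7
position: [547.6, -205.6, 167.8]
ee_rot: [-2.714, 1.581, 0.0]
wrist_force: [-0.3, 0.4, 0.2]
finger_gap: 0.073
finger_force: 58.8
```

Call:
{"api": "play_rows", "payload": {"rows": [[[0,0,0.5],[0,0,0]],[[0,0,0.5],[0,0,0]]]}}

```text
time: 14.9
position: [547.6, -205.7, 167.5]
ee_rot: [-2.714, 1.581, -0.001]
wrist_force: [-0.0, -0.3, 1.3]
finger_gap: 0.068
finger_force: 59.6
```

Call:
{"api": "play_rows", "payload": {"rows": [[[0,0,0.5],[0,0,0]],[[0,0,0.5],[0,0,0]]]}}

```text
time: 15.1
position: [547.6, -205.7, 167.4]
ee_rot: [2.715, -1.581, 0.001]
wrist_force: [-1.3, 1.2, 4.5]
finger_gap: 0.068
finger_force: 61.8
```

Call:
{"api": "play_rows", "payload": {"rows": [[[0,0,-1.2],[0,0,0]],[[0,0,-1.2],[0,0,0]],[[0,0,-1.2],[0,0,0]]]}}

```text
time: 15.4
position: [547.5, -205.6, 167.8]
ee_rot: [-2.714, 1.582, 0.0]
wrist_force: [-0.7, -0.5, -0.2]
finger_gap: 0.065
finger_force: 58.8
```

Call:
{"api": "play_rows", "payload": {"jaw": -0.7, "rows": [[[0,0,0],[0,0,0]],[[0,0,0],[0,0,0]],[[0,0,0],[0,0,0]],[[0,0,0],[0,0,0]]]}}

```text
time: 15.8
position: [547.6, -205.7, 168.0]
ee_rot: [-2.714, 1.582, 0.0]
wrist_force: [-0.2, 0.4, 0.2]
finger_gap: 0.143
finger_force: 0.0
```

Run:
```python
from h import *
w=cap('wrist','w8');rel()
p=proj(w,[[541,-194.5,150]])[0]
u,v=int(p[0])-64,int(p[1])-60;print(u,v)
im=w['image'][v:v+100,u:u+128]
cv2.imwrite('pics/j.png',cv2.cvtColor(cv2.resize(im,None,fx=6,fy=6,interpolation=cv2.INTER_CUBIC),4))
```

```text
pos [ 547.58 -205.67  168.01] yaw -60.45 tilt [-0. -0.] F [ 0.81 -0.36 -0.23] M [-0.05 -0.02 -0.  ] gap 0.146 t 15.85
187 198
```

View pics/j.png

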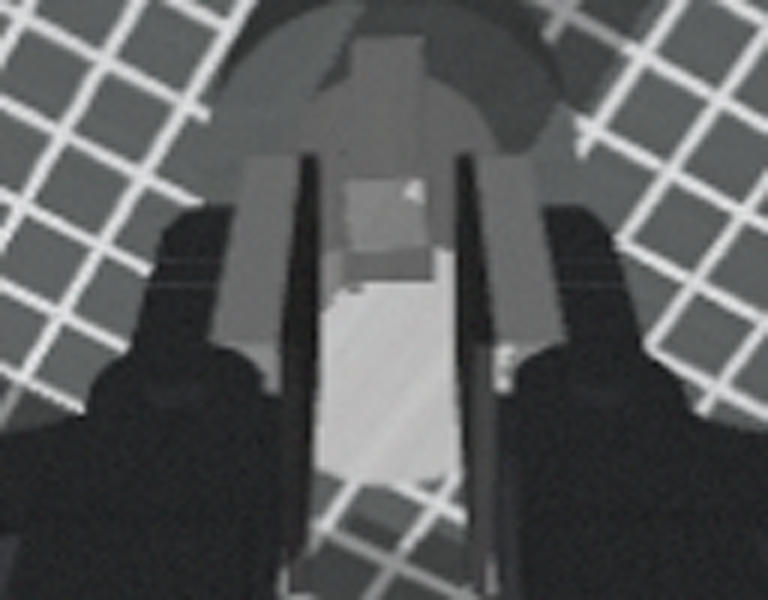

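The key has dropped: its top face (crop centre about (385,213)) lies below the shaft's end, inside the slot. I'll check its depth by casting the ray at z=145.

Run:
```python
from h import *
w=load('w8'); q=lambda x,y:(187+(x+.5)/6-.5,198+(y+.5)/6-.5)
ax=np.array([541.1,-194.6])
xt=np.array([.4932,-.8699])
for z in(145,148,155):
    K=onz(w,[q(346,180),q(424,180),q(428,250),q(345,250)],z)[:,:2]; d=K-ax; print(z,(d@xt).round(1),(d@[-xt[1],xt[0]]).round(1))
print((onz(w,[q(345,280),q(434,280)],150)[:,:2]-ax)@xt)
st=robot.sense()
hub=np.array([574.5,225.5]);print('tool->hub',)
rel([574.5,225.5,200])
```

```text
145 [17.9 17.9 10.2 10.2] [ 4.2 -3.4 -3.9  4.4]
148 [19.3 19.3 11.8 11.8] [ 4.1 -3.4 -3.8  4.3]
155 [22.5 22.5 15.4 15.4] [ 3.9 -3.2 -3.6  4.1]
[9.59371537 9.58306176]
tool->hub
pos [ 547.58 -205.67  168.01] yaw -60.45 tilt [-0. -0.] F [ 0.81 -0.36 -0.23] M [-0.05 -0.02 -0.  ] gap 0.146 t 15.85
tool delta [-361.82 -236.05  -31.99]
```

Call:
{"api": "play_rows", "payload": {"rows": [[[0,0,-15],[0,0,0]],[[-5,-3,-40],[0,0,-2]],[[-35,-22,-50],[0,0,-10]],[[-72,-47,-50],[0,0,-18]],[[-110,-72,-50],[0,0,-26]],[[-148,-97,-50],[0,0,-34]],[[-186,-121,-50],[0,0,-42]],[[-224,-146,-50],[0,0,-50]]], "jaw": 1}}

```text
time: 16.65
position: [563.9, 63.0, 218.2]
ee_rot: [3.129, -0.277, 0.0]
wrist_force: [1.3, -0.2, 0.2]
finger_gap: 1.003
finger_force: 0.0
```

Run:
```python
from h import *
rel([574.5,225.5,170])
```

```text
pos [563.9   63.01 218.2 ] yaw -10.13 tilt [ 0.0003 -0.    ] F [ 1.26 -0.24  0.21] M [-0.01  0.02 -0.02] gap 1.003 t 16.65
tool delta [ -18.16 -161.82   48.19]
```

Call:
{"api": "play_rows", "payload": {"rows": [[[-5,-40,5],[0,0,-5]],[[-10,-85,15],[0,0,-10]],[[-14,-125,30],[0,0,-10]],[[-18,-162,48],[0,0,-10]],[[-18,-162,48],[0,0,-10]],[[-18,-162,48],[0,0,-10]]]}}

```text
time: 17.25
position: [575.6, 224.2, 169.7]
ee_rot: [3.141, -0.01, -0.001]
wrist_force: [-0.3, -0.6, 0.7]
finger_gap: 1.006
finger_force: 0.0
```

Run:
```python
from h import *
w=cap('wrist','w9');rel([574.5,225.5,170])
p=proj(w,[[574.5,225.5,60]])[0];print(p)
u,v=int(p[0])-128,max(0,int(p[1])-100);v=min(v,384-192);print(u,v)
im=w['image'][v:v+192,u:u+256]
cv2.imwrite('pics/k.png',cv2.cvtColor(cv2.resize(im,(768,576),interpolation=cv2.INTER_CUBIC),4))
```

```text
pos [575.93 223.41 170.29] yaw -0.45 tilt [ 0.0004 -0.0003] F [ 0.2  -0.25 -0.39] M [ 0.1  -0.01 -0.04] gap 0.998 t 17.3
tool delta [-1.45 -2.08  0.29]
[249.15009516 192.19814001]
121 92
```

View pics/k.png

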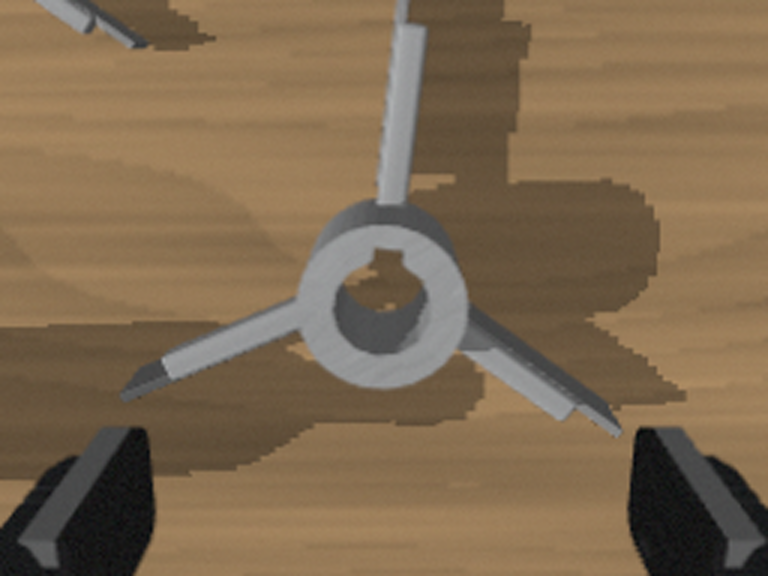

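The keyway points up in the picture at crop (389,256), along the first blade; the hub's top is centred at about (383,305). Now the precise angle and centre from the hub ring's contours.

```bash
cat >> h.py <<'E'
from scipy.optimize import least_squares
def circ(P):
    f=least_squares(lambda p:np.hypot(*(P-p[:2]).T)-p[2],[*P.mean(0),20],loss='soft_l1',f_scale=.4); return f.x
def hub(c,P,z,lo):
    """ring of the hub's top: mask at 8x, contours cast onto plane z"""
    p=proj(c,[P])[0]; u,v=int(p[0])-40,max(0,int(p[1])-40); g=cv2.cvtColor(c['image'],cv2.COLOR_RGB2GRAY)[v:v+80,u:u+80]
    G=cv2.GaussianBlur(cv2.resize(g,None,fx=8,fy=8,interpolation=cv2.INTER_CUBIC),(0,0),4)
    cs,h=cv2.findContours((G>lo).astype(np.uint8),cv2.RETR_CCOMP,cv2.CHAIN_APPROX_NONE)
    w=lambda k:onz(c,(k.reshape(-1,2)+.5)/8-.5+[u,v],z)[:,:2]
    o=max((i for i in range(len(cs)) if h[0][i][3]<0),key=lambda i:cv2.contourArea(cs[i]))
    k=[i for i in range(len(cs)) if h[0][i][3]==o]; k=max(k,key=lambda i:cv2.contourArea(cs[i])) if k else None
    return w(cs[o]), None if k is None else w(cs[k])
E
python3 - <<'E'
from h import *
w=load('w9');g=cv2.cvtColor(w['image'],cv2.COLOR_RGB2GRAY)
print(g[165:196:4,215:285:2].tolist())
for lo in(135,145,155):
    O,I=hub(w,[574.5,225.5,60],60,lo); co=circ(O); print(lo,co,np.abs(np.hypot(*(O-co[:2]).T)-co[2]).max())
    if I is not None:
        d=I-co[:2]; r=np.hypot(*d.T); k=r>16.3; a=np.degrees(np.arctan2(d[:,1],d[:,0])); print(' inner',circ(I),r.max(),a[k].min(),a[k].max(),(a[k].min()+a[k].max())/2)
E
```

```text
[[125, 124, 123, 124, 124, 123, 124, 122, 121, 112, 108, 103, 96, 95, 87, 87, 81, 80, 79, 81, 82, 80, 81, 79, 81, 78, 82, 84, 84, 81, 81, 82, 82, 82, 82], [125, 125, 123, 125, 124, 124, 125, 122, 115, 112, 112, 145, 151, 156, 152, 153, 150, 151, 153, 154, 155, 150, 136, 87, 80, 78, 78, 80, 86, 86, 85, 83, 82, 85, 84], [113, 116, 118, 116, 114, 121, 124, 128, 151, 153, 155, 152, 151, 152, 150, 150, 153, 156, 155, 154, 151, 151, 152, 153, 153, 140, 88, 79, 78, 81, 81, 81, 84, 79, 83], [108, 110, 119, 120, 119, 133, 154, 153, 156, 154, 151, 151, 149, 151, 152, 116, 85, 84, 82, 82, 116, 150, 150, 155, 152, 153, 153, 150, 98, 83, 82, 84, 83, 82, 82], [119, 116, 116, 117, 142, 155, 156, 154, 152, 153, 152, 152, 147, 132, 110, 89, 86, 87, 87, 91, 92, 147, 153, 154, 152, 149, 148, 150, 152, 122, 87, 89, 87, 87, 89], [117, 115, 114, 136, 153, 152, 152, 155, 152, 151, 133, 111, 114, 88, 83, 79, 77, 79, 86, 85, 86, 82, 84, 112, 147, 150, 151, 150, 149, 150, 122, 83, 84, 86, 83], [125, 127, 129, 150, 152, 153, 154, 151, 152, 91, 74, 85, 86, 85, 89, 86, 87, 86, 83, 84, 85, 84, 86, 79, 118, 149, 151, 151, 149, 157, 149, 88, 85, 87, 85], [108, 132, 149, 151, 154, 150, 151, 152, 143, 73, 74, 79, 78, 83, 83, 84, 84, 101, 116, 84, 85, 81, 79, 77, 126, 150, 150, 150, 149, 147, 146, 92, 80, 82, 82]]
135 [572.16070989 227.17082966  25.57544336] 11.19176607947632
 inner [572.39813093 226.86657797  15.29243096] 19.75429304250666 -26.691011172253045 9.465280532903506 -8.61286531967477
145 [572.267279   227.06883283  25.04766916] 11.696005706600552
 inner [572.33432311 226.79203003  15.8271405 ] 20.047239103820033 -179.82076189912837 179.77886547181808 -0.020948213655145764
155 [608.34993985 225.67616319   2.42241509] 1.3233870108860355
```

```bash
cat > cmd2.py <<'E'
import cmd
E
rm cmd2.py; mv cmd.py cmdt.py
cat >> cmdt.py <<'E'
L+=[((0,.8,68),(0,0,0)),((-3-2-1-1-.8-.8-.4*3-.3*5,0,0),(0,0,0)),((1.2,.3+.3+.3-1.2-.3-.3-.3+1.15,0),(0,0,0)),((0,0,2+1+1.5-1.2),(0,0,0)),((-224,-146,-50),(0,0,-50)),((-18,-162,48),(0,0,-10))]
if __name__=='__main__':
    p=np.array([167.672,-523.8,248.322]); T=R.from_euler('z',17.75,degrees=True)*R.from_rotvec([np.pi,0,0])
    print('--')
    for l in L: print(*go(*l))
E
python3 cmdt.py | sed -n '/--/,$p' | tail -6
python3 - <<'E'
from h import *
rel()
w=cap('wrist','w10');rel()
for c in (load('w9'),w):
  print(ray(c,[[0,0]])[0].round(2))
  for lo in(115,122,130):
    O,I=hub(c,[572.3,227,60],60,lo); 
    k=circ(I[np.hypot(*(I-[572.3,227]).T)<16.2]); ce=circ(O)
    d=I-ce[:2]; s=(d[:,0]>15.8)&(d[:,0]<18.2)&(abs(d[:,1])<8)
    A,B=d[s&(d[:,1]>0)],d[s&(d[:,1]<0)]
    if len(A) and len(B):
      m=(A.mean(0)+B.mean(0))/2; print(lo,ce.round(2),k.round(2),'ang',np.degrees(np.arctan2(m[1],m[0])).round(2),'w',A[:,1].mean()-B[:,1].mean())
E
```

```text
[ 552.51 -214.48  171.32] -60.45
[ 546.94 -204.65  171.32] -60.45
[ 547.57 -205.66  171.32] -60.45
[ 547.57 -205.66  168.02] -60.45
[564.11  61.2  218.02] -10.45
[575.79 223.78 170.02] -0.45
pos [575.93 223.41 170.29] yaw -0.45 tilt [ 0.0004 -0.0003] F [ 0.2  -0.25 -0.39] M [ 0.1  -0.01 -0.04] gap 0.998 t 17.3
pos [576.13 222.94 170.66] yaw -0.5 tilt [ 0.001  -0.0001] F [-0.12 -0.43  1.19] M [-0.01  0.02 -0.03] gap 0.998 t 17.35
[649.28 223.38 293.79]
115 [573.12 228.11  32.64] [571.79 227.08  14.24] ang -5.92 w 4.936066172590533
130 [572.09 227.32  25.84] [572.01 226.94  14.88] ang -8.78 w 9.614406192102127
[649.5  222.43 294.52]
115 [573.32 228.51  32.47] [571.8  227.08  14.26] ang -6.18 w 4.455522703173522
130 [572.05 227.34  25.87] [572.01 226.94  14.88] ang -8.87 w 9.584018630534436
```

Run:
```python
from h import *
w=load('w9'); q=lambda x,y:(121+(x+.5)/3-.5,92+(y+.5)/3-.5)
c=np.array([572,226.94])
for z in(29,):
  P=onz(w,[q(379,203),q(408,203),q(401,28),q(425,28), q(295,300),q(300,325),q(163,357),q(172,378), q(465,348),q(490,346),q(560,418),q(577,405)],z)[:,:2]
  for i in(0,4,8):
    for a,b in((0,2),(1,3)):
        d=P[i+b]-P[i+a]; n=np.array([-d[1],d[0]])/np.hypot(*d); print(z,np.degrees(np.arctan2(d[1],d[0])).round(1),'off',((P[i+a]-c)@n).round(1))
    m=(P[i]+P[i+1])/2-c; e=(P[i+2]+P[i+3])/2-c; print('  tip dir',np.degrees(np.arctan2(e[1],e[0])),np.hypot(*e))
I=hub(w,[572.3,227,60],60,122)[1]; d=I-c; r=np.hypot(*d.T); s=(abs(d[:,1])<8)&(d[:,0]>13)
o=np.argsort(np.arctan2(d[:,1],d[:,0]));o=[i for i in o if s[i]]
print(np.c_[d[o],r[o]][::8].round(1).tolist())
```

```text
29 -7.7 off 4.2
29 -5.6 off -6.2
  tip dir -7.3494582615375394 82.11105545275767
29 113.6 off -5.7
29 113.0 off 3.4
  tip dir 112.43891852751761 81.37720412553509
29 -128.1 off -1.7
29 -125.6 off 2.3
  tip dir -126.63044435693328 81.95830677645341
[[13.1, -7.7, 15.1], [14.0, -6.9, 15.6], [14.9, -6.7, 16.3], [16.0, -6.9, 17.5], [16.7, -6.9, 18.1], [17.6, -6.8, 18.9], [18.4, -6.0, 19.4], [18.6, -5.1, 19.3], [18.6, -4.3, 19.1], [18.7, -3.4, 19.0], [18.8, -2.5, 19.0], [18.9, -1.6, 19.0], [19.0, -0.7, 19.1], [19.2, 0.1, 19.2], [19.3, 1.0, 19.3], [18.7, 1.8, 18.8], [17.8, 2.2, 18.0], [16.9, 2.4, 17.1], [16.0, 2.6, 16.2], [15.1, 3.2, 15.4], [14.2, 4.0, 14.7], [13.3, 4.4, 14.0]]
```

Call:
{"api": "play_rows", "payload": {"rows": [[[-2,-2,30],[0,0,0]],[[-4.1,-3.5,60],[0,0,0]],[[-4.1,-3.5,90],[0,0,0]],[[-4.1,-3.5,110],[0,0,0]],[[-4.1,-3.5,120],[0,0,0]],[[-4.1,-3.5,120],[0,0,0]],[[-4.1,-3.5,120],[0,0,0]],[[-4.1,-3.5,120],[0,0,0]]]}}

```text
time: 18.15
position: [572.4, 227.2, 51.5]
ee_rot: [-3.141, 0.013, -0.004]
wrist_force: [0.8, -0.3, 0.3]
finger_gap: 1.0
finger_force: 0.0
```

Call:
{"api": "play_rows", "payload": {"jaw": -1, "rows": [[[0,0,0],[0,0,0]],[[0,0,0],[0,0,0]],[[0,0,0],[0,0,0]],[[0,0,0],[0,0,0]],[[0,0,0],[0,0,0]],[[0,0,0],[0,0,0]]]}}

```text
time: 18.75
position: [571.9, 227.3, 50.9]
ee_rot: [3.141, -0.012, 0.002]
wrist_force: [-1.3, -2.2, 4.8]
finger_gap: 0.587
finger_force: 62.8
```

Run:
```python
from h import *
rel()
```

```text
pos [571.92 227.25  50.9 ] yaw -0.44 tilt [ 0.001  -0.0002] F [-1.27 -2.23  4.77] M [-0.37  0.23  0.03] gap 0.587 t 18.75
```

Call:
{"api": "play_rows", "payload": {"rows": [[[0,0,-5],[0,0,0]],[[0,0,-15],[0,0,0]],[[0,0,-40],[0,0,0]],[[0,0,-75],[0,0,0]],[[0,0,-110],[0,0,0]],[[0,0,-145],[0,0,0]],[[0,0,-168],[0,0,0]],[[0,0,-170],[0,0,0]]]}}

```text
time: 19.55
position: [572.5, 227.6, 223.6]
ee_rot: [-3.14, 0.012, -0.01]
wrist_force: [0.9, -0.6, -3.9]
finger_gap: 0.593
finger_force: 63.5
```

Call:
{"api": "play_rows", "payload": {"rows": [[[-2,25,0],[0,0,4]],[[-4,65,0],[0,0,10]],[[-8,110,0],[0,0,16]],[[-11,155,0],[0,0,22]],[[-14,200,0],[0,0,28]],[[-17,240,0],[0,0,32]],[[-18,265,0],[0,0,36]],[[-18,270,0],[0,0,36]]]}}

```text
time: 20.35
position: [550.9, -45.0, 218.6]
ee_rot: [2.981, -0.989, -0.004]
wrist_force: [-0.4, 0.5, -3.9]
finger_gap: 0.589
finger_force: 63.7
```

```bash
cat >> cmdt.py <<'E'
    M=[((-4.1,-3.5,120),(0,0,0)),((0,0,-170),(0,0,0)),((-18,270,0),(0,0,36))]
    for l in M: print(*go(*l))
    tgt=np.array([541.0,-194.2,p[2]]); print('need',T.inv().apply(tgt-p).round(2))
E
python3 cmdt.py|tail -4
python3 - <<'E'
from h import *
rel([541,-194.2,220])
E
```

```text
[571.72 227.31  50.02] -0.45
[571.72 227.31 220.02] -0.45
[551.6  -42.54 220.02] -36.45
need [ 81.58 128.29   0.  ]
pos [550.9  -45.03 218.62] yaw -36.72 tilt [-0.0025  0.0002] F [-0.36  0.48 -3.88] M [ 0.04 -0.08  0.02] gap 0.589 t 20.35
tool delta [ 81.26 125.48  -1.39]
```

Call:
{"api": "play_rows", "payload": {"rows": [[[15,24,0],[0,0,4]],[[36,57,0],[0,0,9]],[[57,90,0],[0,0,14]],[[72,114,0],[0,0,17.15]],[[81.6,128.3,0],[0,0,17.15]],[[81.6,128.3,0],[0,0,17.15]],[[81.6,128.3,0],[0,0,17.15]],[[81.6,128.3,0],[0,0,17.15]]]}}

```text
time: 21.15
position: [541.1, -192.8, 219.8]
ee_rot: [-2.806, 1.413, 0.001]
wrist_force: [0.0, -0.0, -3.1]
finger_gap: 0.588
finger_force: 63.8
```

Run:
```python
from h import *
w=cap('wrist','w11');rel([541,-194.2,220]);st=robot.sense();T=R.from_rotvec(st['ee_rot']).as_matrix()
z=st['position'][2]+10
for lo in(100,115,130):
    O,I=hub(w,[541,-194.2,z],z,lo)
    if I is None: print(lo,None);continue
    d=(np.c_[I,0*I[:,0]+z]-st['position'])@T; r=np.hypot(*d[:,:2].T)
    k=circ(d[r<17][:,:2]); e=d[:,:2]-k[:2]; rr=np.hypot(*e.T); s=rr>16.5
    a=np.degrees(np.arctan2(e[:,1],e[:,0])); print(lo,k.round(2),rr.max().round(1),a[s].min() if s.any() else None,a[s].max() if s.any() else None)
```

```text
pos [ 541.17 -192.86  219.95] yaw -53.47 tilt [-0.0002  0.0005] F [ 0.06 -0.33 -3.02] M [-0.03  0.05  0.04] gap 0.587 t 21.2
tool delta [ 0.98  0.93 -0.05]
100 [-4.59 20.27 13.65] 16.0 None None
115 [ 1.25 -0.23 13.84] 16.6 13.79724809696287 14.875825632010004
130 [ 1.26 -0.16 14.07] 16.7 12.557150575018614 15.876687819283704
```

Run:
```python
from h import *
w=load('w11');st=robot.sense();T=R.from_rotvec(st['ee_rot']).as_matrix();z=st['position'][2]+10
for lo in(115,130):
    O,I=hub(w,[541,-194.2,z],z,lo); 
    for n,C in(('I',I),('O',O)):
        d=((np.c_[C,0*C[:,0]+z]-st['position'])@T)[:,:2]; a=np.degrees(np.arctan2(d[:,1],d[:,0])); 
        print(lo,n,[(int(b),np.hypot(*d[abs(a-b)<3].T).mean().round(1) if (abs(a-b)<3).any() else None) for b in range(-180,180,12)])
p=proj(w,[[541,-194.2,z]])[0].astype(int);print(p)
g=cv2.cvtColor(w['image'],cv2.COLOR_RGB2GRAY)
for v in range(p[1]-36,p[1]+34,3): print(v,g[v,p[0]-46:p[0]+48:3].tolist())
```

```text
115 I [(-180, np.float64(12.5)), (-168, np.float64(12.6)), (-156, np.float64(12.3)), (-144, np.float64(12.9)), (-132, np.float64(12.9)), (-120, np.float64(13.3)), (-108, np.float64(13.6)), (-96, np.float64(13.8)), (-84, np.float64(14.5)), (-72, np.float64(14.6)), (-60, np.float64(15.1)), (-48, np.float64(15.2)), (-36, np.float64(15.7)), (-24, np.float64(15.1)), (-12, np.float64(13.3)), (0, np.float64(12.7)), (12, np.float64(14.9)), (24, np.float64(14.0)), (36, np.float64(15.4)), (48, np.float64(15.3)), (60, np.float64(14.5)), (72, np.float64(13.9)), (84, np.float64(13.5)), (96, np.float64(13.7)), (108, np.float64(13.3)), (120, np.float64(13.1)), (132, np.float64(13.0)), (144, np.float64(12.6)), (156, np.float64(12.8)), (168, np.float64(12.3))]
115 O [(-180, np.float64(21.7)), (-168, np.float64(22.2)), (-156, np.float64(23.8)), (-144, np.float64(24.4)), (-132, np.float64(24.6)), (-120, np.float64(22.0)), (-108, np.float64(19.8)), (-96, np.float64(18.7)), (-84, np.float64(18.5)), (-72, np.float64(19.2)), (-60, np.float64(20.9)), (-48, np.float64(24.0)), (-36, np.float64(26.7)), (-24, n
[... 5093 characters left out ...]
3, 98, 165, 194, 195, 194, 198, 195, 190, 194, 194, 195, 97, 91]
288 [94, 198, 198, 199, 200, 200, 196, 199, 194, 200, 203, 199, 170, 110, 105, 108, 131, 149, 164, 193, 195, 195, 190, 194, 191, 189, 194, 197, 196, 126, 92, 90]
291 [93, 103, 201, 200, 199, 198, 195, 199, 203, 202, 198, 193, 192, 197, 192, 193, 192, 195, 194, 193, 193, 193, 191, 187, 189, 190, 194, 195, 129, 91, 89, 90]
294 [90, 96, 93, 199, 196, 202, 200, 202, 198, 191, 194, 194, 192, 191, 195, 194, 194, 192, 187, 189, 190, 187, 189, 191, 194, 192, 192, 121, 95, 93, 91, 90]
297 [92, 93, 96, 89, 179, 195, 197, 192, 196, 195, 193, 193, 195, 196, 196, 191, 187, 188, 188, 193, 188, 194, 194, 192, 191, 189, 97, 93, 91, 92, 93, 92]
```

Call:
{"api": "play_rows", "payload": {"rows": [[[0,0,10],[0,0,0]],[[0,0,20],[0,0,0]],[[0,0,28],[0,0,0]],[[0,0,28],[0,0,0]],[[0,0,28],[0,0,0]],[[0,0,28],[0,0,0]]]}}

```text
time: 21.8
position: [541.2, -194.3, 192.4]
ee_rot: [2.804, -1.417, 0.001]
wrist_force: [0.4, 0.3, -3.3]
finger_gap: 0.588
finger_force: 63.8
```

Run:
```python
from h import *
rel([541,-194.2,186])
w=cap('wrist','w12');st=robot.sense();T=R.from_rotvec(st['ee_rot']).as_matrix()
g=cv2.cvtColor(w['image'],cv2.COLOR_RGB2GRAY);p=proj(w,[[541,-194.2,200]])[0].astype(int)
print(p)
for v in range(p[1]-38,p[1]-2,2): print(v,g[v,p[0]-36:p[0]+38:2].tolist())
```

```text
pos [ 541.17 -194.34  192.37] yaw -53.6 tilt [ 0.0006 -0.0004] F [ 0.39  0.33 -3.26] M [ 0.   -0.    0.05] gap 0.588 t 21.8
tool delta [-0.22  0.05  6.37]
[251 264]
226 [113, 140, 143, 144, 143, 141, 144, 139, 141, 140, 142, 141, 141, 143, 173, 203, 180, 212, 211, 209, 212, 211, 212, 209, 208, 206, 202, 204, 205, 209, 209, 209, 207, 204, 201, 202, 133]
228 [140, 142, 141, 144, 142, 141, 140, 139, 141, 144, 139, 141, 140, 168, 204, 194, 141, 157, 166, 184, 195, 211, 210, 207, 205, 208, 205, 210, 210, 209, 208, 204, 201, 203, 207, 208, 209]
230 [141, 145, 142, 142, 141, 140, 141, 141, 141, 141, 141, 138, 139, 202, 205, 193, 123, 124, 127, 127, 123, 122, 124, 129, 137, 172, 210, 210, 209, 203, 200, 205, 206, 211, 210, 210, 207]
232 [142, 144, 145, 146, 141, 140, 142, 140, 141, 141, 138, 135, 201, 209, 207, 182, 122, 126, 125, 125, 122, 121, 124, 123, 127, 174, 206, 205, 202, 204, 208, 211, 212, 209, 210, 208, 208]
234 [145, 144, 146, 145, 141, 140, 140, 139, 137, 137, 138, 172, 207, 206, 206, 179, 127, 126, 123, 120, 121, 124, 124, 123, 124, 177, 201, 204, 209, 209, 209, 209, 207, 208, 
[... 1756 characters left out ...]
 109, 108, 111, 113, 110, 110, 110, 110, 109, 110, 111, 110, 109, 107, 107, 105, 105, 107, 106, 106, 103, 143, 206, 205, 204, 201]
256 [143, 143, 139, 202, 100, 100, 101, 105, 106, 105, 108, 111, 110, 111, 113, 110, 109, 110, 108, 109, 110, 110, 111, 107, 110, 106, 105, 105, 107, 108, 107, 106, 125, 191, 201, 202, 205]
258 [142, 141, 171, 193, 101, 103, 100, 104, 107, 107, 108, 111, 110, 112, 112, 110, 108, 110, 109, 108, 107, 110, 110, 107, 107, 106, 106, 103, 106, 104, 105, 106, 128, 158, 202, 202, 203]
260 [141, 163, 211, 164, 101, 100, 102, 107, 105, 106, 106, 108, 108, 112, 114, 111, 106, 108, 109, 108, 110, 109, 111, 108, 108, 108, 106, 106, 106, 106, 105, 105, 126, 160, 206, 207, 205]
```

Call:
{"api": "play_rows", "payload": {"rows": [[[0,0,1.5],[0,0,0]],[[0,0,3],[0,0,0]],[[0,0,4],[0,0,0]],[[0,0,4],[0,0,0]]]}}

```text
time: 22.25
position: [540.9, -194.2, 187.9]
ee_rot: [-2.804, 1.416, 0.0]
wrist_force: [-0.5, 0.1, -3.6]
finger_gap: 0.588
finger_force: 63.8
```

Call:
{"api": "play_rows", "payload": {"rows": [[[0,0,1],[0,0,0]],[[0,0,2],[0,0,0]],[[0,0,2],[0,0,0]]]}}

```text
time: 22.55
position: [540.9, -194.2, 185.8]
ee_rot: [-2.804, 1.416, 0.001]
wrist_force: [-0.1, -0.0, -4.3]
finger_gap: 0.589
finger_force: 63.8
```

Call:
{"api": "play_rows", "payload": {"rows": [[[0,0,0.5],[0,0,0]],[[0,0,1],[0,0,0]],[[0,0,1],[0,0,0]]]}}

```text
time: 22.85
position: [541.0, -194.2, 185.0]
ee_rot: [-2.804, 1.416, 0.0]
wrist_force: [0.2, -0.1, -3.7]
finger_gap: 0.59
finger_force: 63.8
```

Call:
{"api": "play_rows", "payload": {"rows": [[[0,0,0.5],[0,0,0]],[[0,0,1],[0,0,0]],[[0,0,1],[0,0,0]]]}}

```text
time: 23.15
position: [541.0, -194.2, 184.0]
ee_rot: [-2.804, 1.416, 0.0]
wrist_force: [-0.3, 0.1, -3.3]
finger_gap: 0.59
finger_force: 63.8
```

Call:
{"api": "play_rows", "payload": {"rows": [[[0,0,0.5],[0,0,0]],[[0,0,1],[0,0,0]],[[0,0,1],[0,0,0]]]}}

```text
time: 23.45
position: [541.0, -194.2, 182.9]
ee_rot: [-2.804, 1.417, 0.0]
wrist_force: [-0.2, 0.1, -3.0]
finger_gap: 0.589
finger_force: 63.8
```

Call:
{"api": "play_rows", "payload": {"rows": [[[0,0,0.5],[0,0,0]],[[0,0,1],[0,0,0]],[[0,0,1],[0,0,0]]]}}

```text
time: 23.75
position: [541.0, -194.2, 181.9]
ee_rot: [2.804, -1.416, -0.0]
wrist_force: [-0.1, 0.1, -3.3]
finger_gap: 0.587
finger_force: 63.8
```

Call:
{"api": "play_rows", "payload": {"rows": [[[0,0,0.5],[0,0,0]],[[0,0,1],[0,0,0]],[[0,0,1],[0,0,0]]]}}

```text
time: 24.05
position: [541.0, -194.2, 180.9]
ee_rot: [-2.804, 1.416, 0.0]
wrist_force: [0.6, -0.1, -3.7]
finger_gap: 0.59
finger_force: 63.8
```

Call:
{"api": "play_rows", "payload": {"rows": [[[0,0,0.5],[0,0,0]],[[0,0,1],[0,0,0]],[[0,0,1],[0,0,0]]]}}

```text
time: 24.35
position: [541.0, -194.2, 179.9]
ee_rot: [-2.804, 1.416, 0.0]
wrist_force: [0.0, -0.0, -3.2]
finger_gap: 0.589
finger_force: 63.8
```

Call:
{"api": "play_rows", "payload": {"rows": [[[0,0,0.5],[0,0,0]],[[0,0,1],[0,0,0]],[[0,0,1],[0,0,0]]]}}

```text
time: 24.65
position: [541.0, -194.2, 179.0]
ee_rot: [-2.804, 1.416, 0.0]
wrist_force: [-0.3, -0.1, -3.7]
finger_gap: 0.589
finger_force: 63.8
```

Call:
{"api": "play_rows", "payload": {"rows": [[[0,0,0.5],[0,0,0]],[[0,0,0.8],[0,0,0]],[[0,0,0.8],[0,0,0]]]}}

```text
time: 24.95
position: [541.0, -194.2, 178.2]
ee_rot: [-2.804, 1.416, 0.0]
wrist_force: [-0.0, -0.7, -4.0]
finger_gap: 0.59
finger_force: 63.8
```

Call:
{"api": "play_rows", "payload": {"rows": [[[0,0,0.5],[0,0,0]],[[0,0,0.8],[0,0,0]],[[0,0,0.8],[0,0,0]]]}}

```text
time: 25.25
position: [541.0, -194.2, 177.4]
ee_rot: [-2.804, 1.416, 0.0]
wrist_force: [-0.0, -0.4, -3.8]
finger_gap: 0.586
finger_force: 63.8
```

Nothing touches: the keyway seems to be over the key. On in small steps.

Call:
{"api": "play_rows", "payload": {"rows": [[[0,0,0.5],[0,0,0]],[[0,0,1],[0,0,0]],[[0,0,1.5],[0,0,0]],[[0,0,1.5],[0,0,0]]]}}

```text
time: 25.65
position: [541.0, -194.2, 175.8]
ee_rot: [-2.804, 1.416, 0.0]
wrist_force: [0.0, -0.4, -3.6]
finger_gap: 0.588
finger_force: 63.8
```

Call:
{"api": "play_rows", "payload": {"rows": [[[0,0,0.5],[0,0,0]],[[0,0,1],[0,0,0]],[[0,0,1.5],[0,0,0]],[[0,0,1.5],[0,0,0]]]}}

```text
time: 26.05
position: [541.0, -194.2, 174.3]
ee_rot: [-2.804, 1.416, 0.0]
wrist_force: [0.0, 0.7, -3.3]
finger_gap: 0.589
finger_force: 63.8
```

Call:
{"api": "play_rows", "payload": {"rows": [[[0,0,0.5],[0,0,0]],[[0,0,1],[0,0,0]],[[0,0,1.5],[0,0,0]],[[0,0,1.5],[0,0,0]]]}}

```text
time: 26.45
position: [541.0, -194.2, 172.8]
ee_rot: [-2.804, 1.416, 0.0]
wrist_force: [0.2, 0.5, -4.3]
finger_gap: 0.586
finger_force: 63.8
```

Call:
{"api": "play_rows", "payload": {"rows": [[[0,0,0.5],[0,0,0]],[[0,0,1],[0,0,0]],[[0,0,1.5],[0,0,0]],[[0,0,1.5],[0,0,0]]]}}

```text
time: 26.85
position: [541.0, -194.2, 171.3]
ee_rot: [2.804, -1.416, -0.0]
wrist_force: [-1.0, 0.6, -4.1]
finger_gap: 0.586
finger_force: 63.8
```

Call:
{"api": "play_rows", "payload": {"rows": [[[0,0,0.6],[0,0,0]],[[0,0,1.2],[0,0,0]],[[0,0,1.8],[0,0,0]],[[0,0,2.4],[0,0,0]],[[0,0,3],[0,0,0]],[[0,0,3],[0,0,0]]]}}

```text
time: 27.45
position: [541.0, -194.2, 168.3]
ee_rot: [-2.804, 1.416, 0.0]
wrist_force: [-0.2, -0.3, -3.7]
finger_gap: 0.588
finger_force: 63.8
```

Call:
{"api": "play_rows", "payload": {"rows": [[[0,0,0.6],[0,0,0]],[[0,0,1.2],[0,0,0]],[[0,0,1.8],[0,0,0]],[[0,0,2.4],[0,0,0]],[[0,0,3],[0,0,0]],[[0,0,3],[0,0,0]]]}}

```text
time: 28.05
position: [541.0, -194.2, 165.3]
ee_rot: [2.804, -1.416, -0.0]
wrist_force: [-0.4, -0.0, -4.3]
finger_gap: 0.585
finger_force: 63.8
```

Call:
{"api": "play_rows", "payload": {"rows": [[[0,0,0.6],[0,0,0]],[[0,0,1.2],[0,0,0]],[[0,0,1.8],[0,0,0]],[[0,0,2.4],[0,0,0]],[[0,0,3],[0,0,0]],[[0,0,3],[0,0,0]]]}}

```text
time: 28.65
position: [541.0, -194.2, 162.3]
ee_rot: [-2.804, 1.416, 0.0]
wrist_force: [-0.4, -1.1, -3.9]
finger_gap: 0.593
finger_force: 63.8
```

Call:
{"api": "play_rows", "payload": {"rows": [[[0,0,0.6],[0,0,0]],[[0,0,1.2],[0,0,0]],[[0,0,1.8],[0,0,0]],[[0,0,2.4],[0,0,0]],[[0,0,3],[0,0,0]],[[0,0,3],[0,0,0]]]}}

```text
time: 29.25
position: [541.0, -194.2, 159.3]
ee_rot: [-2.804, 1.416, 0.0]
wrist_force: [-0.1, 0.7, -3.5]
finger_gap: 0.586
finger_force: 63.8
```

Call:
{"api": "play_rows", "payload": {"rows": [[[0,0,0.6],[0,0,0]],[[0,0,1.2],[0,0,0]],[[0,0,1.8],[0,0,0]],[[0,0,2.4],[0,0,0]],[[0,0,3],[0,0,0]],[[0,0,3],[0,0,0]]]}}

```text
time: 29.85
position: [541.0, -194.2, 156.3]
ee_rot: [2.804, -1.416, -0.0]
wrist_force: [-0.4, 0.6, -3.4]
finger_gap: 0.589
finger_force: 63.8
```

Call:
{"api": "play_rows", "payload": {"rows": [[[0,0,0.6],[0,0,0]],[[0,0,1.2],[0,0,0]],[[0,0,1.8],[0,0,0]],[[0,0,2.4],[0,0,0]],[[0,0,3],[0,0,0]],[[0,0,3],[0,0,0]]]}}

```text
time: 30.45
position: [541.0, -194.2, 153.3]
ee_rot: [2.804, -1.416, -0.0]
wrist_force: [0.6, 0.4, -3.1]
finger_gap: 0.589
finger_force: 63.8
```

Call:
{"api": "play_rows", "payload": {"rows": [[[0,0,0.6],[0,0,0]],[[0,0,1.2],[0,0,0]],[[0,0,1.8],[0,0,0]],[[0,0,2.4],[0,0,0]],[[0,0,3],[0,0,0]],[[0,0,3],[0,0,0]]]}}

```text
time: 31.05
position: [541.0, -194.2, 150.3]
ee_rot: [2.804, -1.416, -0.0]
wrist_force: [-0.8, -0.1, -4.5]
finger_gap: 0.593
finger_force: 63.8
```

Call:
{"api": "play_rows", "payload": {"rows": [[[0,0,0.5],[0,0,0]],[[0,0,1],[0,0,0]],[[0,0,1.5],[0,0,0]],[[0,0,2],[0,0,0]],[[0,0,2.5],[0,0,0]],[[0,0,2.5],[0,0,0]]]}}

```text
time: 31.65
position: [541.0, -194.2, 147.8]
ee_rot: [2.804, -1.416, -0.0]
wrist_force: [-0.9, -0.0, -3.4]
finger_gap: 0.586
finger_force: 63.8
```

Call:
{"api": "play_rows", "payload": {"rows": [[[0,0,0.5],[0,0,0]],[[0,0,1],[0,0,0]],[[0,0,1.5],[0,0,0]],[[0,0,2],[0,0,0]],[[0,0,2.5],[0,0,0]],[[0,0,2.5],[0,0,0]]]}}

```text
time: 32.25
position: [541.0, -194.2, 145.4]
ee_rot: [-2.804, 1.416, 0.0]
wrist_force: [-0.5, -0.3, -3.3]
finger_gap: 0.588
finger_force: 63.8
```

Call:
{"api": "play_rows", "payload": {"rows": [[[0,0,0.5],[0,0,0]],[[0,0,1],[0,0,0]],[[0,0,1.5],[0,0,0]],[[0,0,2],[0,0,0]],[[0,0,2.5],[0,0,0]],[[0,0,2.5],[0,0,0]]]}}

```text
time: 32.85
position: [541.0, -194.2, 142.8]
ee_rot: [-2.804, 1.416, 0.0]
wrist_force: [-0.0, -0.2, -3.4]
finger_gap: 0.59
finger_force: 63.8
```

Call:
{"api": "play_rows", "payload": {"rows": [[[0,0,0.5],[0,0,0]],[[0,0,1],[0,0,0]],[[0,0,1.5],[0,0,0]],[[0,0,2],[0,0,0]],[[0,0,2],[0,0,0]]]}}

```text
time: 33.35
position: [541.0, -194.2, 140.8]
ee_rot: [2.804, -1.417, -0.0]
wrist_force: [0.1, 0.8, -4.1]
finger_gap: 0.587
finger_force: 63.8
```

Call:
{"api": "play_rows", "payload": {"rows": [[[0,0,0.4],[0,0,0]],[[0,0,0.8],[0,0,0]],[[0,0,0.8],[0,0,0]]]}}

```text
time: 33.65
position: [541.0, -194.2, 140.1]
ee_rot: [2.804, -1.416, -0.0]
wrist_force: [-0.2, -0.5, -3.5]
finger_gap: 0.593
finger_force: 63.8
```

Call:
{"api": "play_rows", "payload": {"rows": [[[0,0,0.4],[0,0,0]],[[0,0,0.8],[0,0,0]],[[0,0,0.8],[0,0,0]]]}}

```text
time: 33.95
position: [541.0, -194.2, 139.9]
ee_rot: [2.804, -1.416, 0.001]
wrist_force: [-3.1, 0.7, 3.8]
finger_gap: 0.595
finger_force: 64.5
```

Call:
{"api": "play_rows", "payload": {"rows": [[[0,0,0.4],[0,0,0]],[[0,0,0.4],[0,0,0]]]}}

```text
time: 34.15
position: [541.1, -194.2, 139.9]
ee_rot: [2.804, -1.416, 0.001]
wrist_force: [-3.3, 1.8, 7.1]
finger_gap: 0.584
finger_force: 65.0
```

Call:
{"api": "play_rows", "payload": {"rows": [[[0,0,-0.5],[0,0,0]],[[0,0,-0.5],[0,0,0]]]}}

```text
time: 34.35
position: [541.1, -194.2, 139.9]
ee_rot: [2.804, -1.416, 0.001]
wrist_force: [-2.6, 2.0, 6.3]
finger_gap: 0.586
finger_force: 64.6
```

Call:
{"api": "play_rows", "payload": {"jaw": 0.6, "rows": [[[0,0,0],[0,0,0]],[[0,0,0],[0,0,0]],[[0,0,0],[0,0,0]],[[0,0,0],[0,0,0]],[[0,0,0],[0,0,0]],[[0,0,0],[0,0,0]]]}}

```text
time: 34.95
position: [541.0, -194.2, 139.4]
ee_rot: [-2.804, 1.416, -0.0]
wrist_force: [0.7, -0.7, 0.1]
finger_gap: 0.799
finger_force: 0.0
```

Call:
{"api": "play_rows", "payload": {"rows": [[[0,0,-5],[0,0,0]],[[0,0,-15],[0,0,0]],[[0,0,-35],[0,0,0]],[[0,0,-55],[0,0,0]],[[0,0,-70],[0,0,0]],[[0,0,-70],[0,0,0]],[[0,0,-70],[0,0,0]]]}}

```text
time: 35.65
position: [540.9, -194.2, 209.5]
ee_rot: [2.804, -1.416, 0.0]
wrist_force: [-0.2, 0.3, 0.6]
finger_gap: 0.799
finger_force: 0.0
```

Run:
```python
from h import *
w=cap('wrist','w13');rel()
for lo in(125,140,155):
  O,I=hub(w,[541,-194.2,149],149,lo); co=circ(O); print(lo,co,np.sort(np.abs(np.hypot(*(O-co[:2]).T)-co[2]))[len(O)//2])
g=cv2.cvtColor(w['image'],cv2.COLOR_RGB2GRAY);p=proj(w,[[541,-194.2,149]])[0].astype(int);print(p)
for v in range(p[1]-32,p[1]+34,4): print(v,g[v,p[0]-36:p[0]+38:2].tolist())
```

```text
pos [ 540.75 -194.06  208.91] yaw -53.6 tilt [-0.0008  0.0005] F [-0.31 -0.07 -0.11] M [ 0.02  0.   -0.  ] gap 0.795 t 35.7
125 [ 539.63140262 -192.01617814   29.26384454] 1.3266174080166024
140 [ 539.58446297 -192.45626863   28.52490305] 1.7206142818436092
155 [ 539.51501208 -192.69485348   28.19985459] 1.8341746387888698
[250 211]
179 [60, 81, 131, 104, 70, 129, 102, 105, 105, 105, 106, 123, 190, 198, 205, 204, 203, 201, 201, 199, 204, 203, 205, 205, 202, 183, 149, 103, 105, 103, 104, 102, 72, 63, 96, 134, 88]
183 [64, 62, 64, 104, 126, 105, 105, 105, 165, 203, 204, 204, 203, 201, 201, 201, 202, 201, 203, 203, 203, 205, 203, 200, 198, 196, 201, 205, 202, 174, 104, 105, 101, 67, 65, 64, 109]
187 [64, 68, 129, 82, 98, 123, 197, 206, 205, 201, 201, 201, 202, 201, 201, 197, 200, 121, 117, 123, 167, 169, 154, 158, 205, 202, 197, 196, 202, 205, 203, 197, 117, 93, 90, 193, 135]
191 [129, 120, 63, 85, 182, 205, 205, 208, 207, 203, 203, 196, 198, 203, 199, 198, 180, 104, 122, 173, 152, 118, 118, 165, 201, 204, 203, 203, 202, 204, 203, 201, 196, 174, 120, 87, 89]
195 [82, 69, 126, 200, 203, 
[... 1677 characters left out ...]
114, 88, 88, 163, 201, 200, 201, 199, 199, 204, 207, 203, 197, 195, 198, 197, 195, 196, 196, 199, 199, 198, 198, 196, 195, 192, 193, 196, 199, 197, 185, 166, 90, 87, 88]
235 [195, 152, 87, 89, 89, 89, 90, 171, 202, 199, 198, 197, 199, 199, 196, 195, 200, 200, 199, 195, 190, 190, 193, 195, 192, 197, 196, 197, 198, 194, 163, 196, 122, 90, 88, 88, 87]
239 [63, 62, 76, 137, 128, 125, 177, 91, 86, 90, 110, 182, 200, 202, 202, 200, 201, 193, 194, 197, 199, 197, 198, 197, 197, 194, 176, 101, 92, 182, 108, 85, 91, 155, 189, 102, 120]
243 [62, 63, 63, 66, 127, 90, 137, 123, 88, 85, 88, 112, 182, 93, 90, 109, 190, 160, 102, 141, 170, 94, 93, 89, 89, 95, 178, 193, 140, 88, 88, 87, 87, 85, 90, 183, 180]
```

The shaft's end shows flush with the hub's top face, the key's top shows in the keyway, and the robot is clear. Handing in.

```bash
python3 -c "
from plant import robot
print(robot.close_job())"
```

```text
the job is handed in; nothing more can be done
None
```

The key stands fully down in the slot and the sweeper sits home on the boss, both let go; I handed the job in at about 36 s of the 70 s, but the hand-in call returned no verdict.

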